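# Turn the silver bar over in the turnover cradle

### The arm

A 7-joint arm with a two-finger parallel gripper is mounted at the origin on the work surface. World frame = base frame: x ahead of the robot, y to its left, z up, the work surface at z = 0. Lengths are in m, angles in rad, forces in N, time in s.
With the tool pointing down it reaches from about 0.4 to 0.85 m from the base axis. Payload 4.5 kg.
Tool frame: the origin (TCP) lies midway between the tips of the shut fingers; the grasp point (between the pads) lies 19 mm behind it; z points along the fingers, y is the direction in which the jaws open and shut (so a half turn about z gives the same grasp; the last joint's range is limited). The gripper opens to 88 mm and grips with 3 to 60 N. Pads are 18 mm wide; open, the fingers measure 123 mm over their backs; the gripper's body (75 mm by 187 mm) begins 45 mm behind the grasp point.
Start: joints at [-1.073, 0.689, -0.195, 1.565, 0.157, 0.902, -0.215], TCP at [0.28, 0.559, 0.239] pointing down, gripper open.
Joint ranges: [-3.01, 3.01], [-0.46, 2.08], [-1.47, 1.51], [0.13, 2.56], [-1, 4.14], [0.04, 2.09], [-2.66, 2.66]. Speed limits (rad/s): [2.57, 2.57, 3.14, 3.14, 3.14, 3.14, 3.14].

### API

Orientations are given as a unit quaternion [x, y, z, w].
In Python, from plant import r, viewer gives the robot as it stands.
- The arm moves only by the tool play_rows, never from a script. Its argument "commands" is a list of rows, each an object with "delta_rot": the turn, a rotation vector about the tool's x, y, z normalised to -1 to 1, where 1 is pi rad, a list of three; "travel": the shift along the tool's x, y, z normalised to -1 to 1, where 1 is 15 cm, a list of three; "gripper": the opening, from -1 (shut) to 1 (fully open). In form: [{"delta_rot": [wx, wy, wz], "travel": [x, y, z], "gripper": gripper}, ...]. A call has 1 to 12 rows; each row is the pose to reach, as a shift and turn from the pose commanded when the call began, along the tool's axes at that moment, turning the shorter way round; what a row does not reach only later rows make up. A row lasts 1/8 s, in which the tool goes at most 62.5 mm and 10.7 degrees, less where a joint would pass 70% of its speed; a pose out of reach is approached as far as the arm can. A call with a number of a shift or a turn outside -1 to 1 is refused whole. A call with a gripper value outside its range is refused whole. The fingers move at their own pace and stop on an object; "force" is the grip in N (left out, the last holds). Time passes only in rows, so rows that repeat a pose let the fingers close. It gives the time, the measured TCP pose, the force and the opening at its end, in the units of the state.
- r.get_state(): the state, without advancing time (a new reading comes with each control period).
- viewer.snapshot(name): name is "side" or "top"; returns a dict with "color" (480x640x3 uint8, red, green, blue), "z_map" (480x640 float32, m along the optical axis (not along the pixel's ray), 0 where there is no reading), "fx", "fy", "cx", "cy" (pixels), "origin" and "attitude" of the camera in the world. Camera axes: x right, y up, looking along -z (the intrinsics and any distortion apply to the point x, -y, -z); pixel columns grow to the right and rows downward; lengths in m; the calibration is good to about 2 mm. A picture is of the moment at which its call begins.
- r.finish_job(): hands the job in, once; it reports no verdict.
Trained networks look in the newest picture that a camera, given by its name, has taken for a name from the list of things; names that differ only in an ending like _2 or _b are one class to them, and where a whole thing is asked for, a point or a joint stands for the part that bears it (a point fixed in the world has none). Each returns a list of dicts, best first, with "conf" (0 to 1); they miss things now and then, are a little off and sometimes report something else, mostly with a low value. They report only what shows in the picture. A call takes as long as a camera call. They do not tell look-alikes from the thing itself.
- viewer.outline_of(camera, label): "pixels" (480x640 bool, what is visible of it) and "at" ([column, row] in pixels, amid what is visible of it).
- viewer.pinpoint(camera, label): "at" ([column, row] in pixels: a listed point, or the origin of a listed thing).
The state is a dict: "clock": time; "q": joint angles; "qd": joint speeds; "joint_torque": joint torques, N m; "tool_pos": TCP position; "eef_rot": TCP orientation; "contact_force": force on the tool from outside, world axes, zero at the start; "moment": the same for the moment, N m; "opening": opening from 0.0 (shut) to 1.0 (fully open).
Only numpy, scipy, OpenCV 4.12 (cv2) and the standard library are available. Lean on these libraries where they do the work, as an engineer would, in place of code of your own. Each camera call takes 0.05 s, during which the arm holds its last target. There are 200 camera calls.

### The job

Take the long silver bar from its sloping easel and lay it medallion face up in the near pocket of the turnover cradle, fold the far leaf over it, and swing both leaves together to the far side so that the bar is turned over. Then fold the near leaf back flat, leaving the cradle open with the bar lying reverse face up in the far pocket. Leave the short bar and the other things on the counter where they are, and never let the long bar fall onto the counter.

Things in the scene. Friction and masses are not known exactly. Their poses are not given: they have to be found in the camera images.
- long_bar: The bar to turn over: silver, 42 mm wide, 94 mm long, 10 mm thick, about 375 g. Origin at its centre; own x across its width, y along its length, z out of its obverse (round medallion); the reverse has fine grooves. It starts face up across an easel, left or right, sloping 35 degrees: own +x points down the slope, away from the robot, own y is level. Take it across its width, square to its face.
- easel_a: Dark wooden easel with the long bar, facing the customers, away from the robot; origin on the counter under its middle, x from its high back to its low front. The bar rests on two sloping arms, 8 mm wide, 29 mm either side of the middle, each with a lip 7 mm high at the bar's lower long edge. Between the arms is 50 mm of free width, 25 mm of depth for fingers. Lift the bar square off the slope.
- short_bar: A like bar only 70 mm long (42 mm wide, 10 mm thick) on the other, identical easel; origin at its centre. Leave it alone.
- cradle: Turnover cradle: fixed dark steel base 150 x 150 x 12 mm, origin under its centre, z up, x from near to far side. Two posts, 22 mm across, at y = -70 to -62 and 62 to 70 mm carry two equal aluminium leaves that turn on one axis like the covers of a book, near leaf towards -x, far leaf towards +x. A leaf reaches from 20 to 78 mm from the axis, 60 mm either side of the middle, 5 mm thick.
- hinge (a point): Middle of the leaves' common hinge axis, 52 mm above the cradle's origin; y along the axis, x from the near to the far side, z up. Between the posts nothing stands on the base near the axis: fingers have room there.
- near_leaf (a joint): Angle of the near leaf: 0 = flat on the near side, pocket up (so it starts); it grows as the leaf lifts; pi = folded over to the far side, pocket down. A friction hinge (0.16 N m) holds the leaf where it is left.
- far_leaf (a joint): Angle of the far leaf, counted alike: pi = open flat on the far side, pocket up; 0 = folded onto the near leaf, pocket down. It starts at 2.3 to 3.0. A friction hinge (0.28 N m) holds it where left, even with the bar on it. With both leaves folded together, 0.8 mm of play round the bar between them, swinging the near leaf over pushes the bar and the far leaf before it.
- near_pocket (a point): Centre of the near leaf's pocket floor, 45 mm from the axis and 5.4 mm below it when flat; axes then as point hinge. The bar lies in it with its length along y. White rails 4 mm high with sloping lead-ins stand 1.2 mm off the bar's edges at the floor, 2.7 mm at the top. At the middle 56 mm of both long edges there are no rails and the floor is 26 mm wide: fingers can reach 30 mm below the bar.
- far_pocket (a point): Centre of the far leaf's pocket floor, made like the near one. Its axes are those of point hinge when the far leaf is folded onto the near one (angle 0), so when it is open flat its z points down and its x to the near side; a bar resting in it then has its centre at z = -5 mm in this frame.
- near_handle (a point): Grip point on the near leaf's handle, a round black pin 12 mm thick that sticks out of the leaf's end parallel to the hinge, from y = 60 to 106 mm (this point: y = 86). It is 70 mm from the axis and 8 mm below it when the leaf is flat. It swings with the leaf about point hinge and can turn between the fingers, so the tool may stay upright.
- far_handle (a point): The same on the far leaf, at the cradle's other end: pin from y = -60 to -106 mm, this point at y = -86 mm; 70 mm from the axis, 8 mm below it when the far leaf is open flat and 8 mm above it when folded onto the near leaf.
- slab_a: A small gold bar in a flat clear case, 44 x 30 x 7 mm, lying near the cradle; origin under its centre. Leave it.
- slab_b: Another such case, beside the cradle. Leave it.
- coin_tube: Upright plastic coin tube, 36 mm across, 64 mm high; origin under its centre. Leave it.
- calculator: Desk calculator 150 x 105 x 21 mm, origin under its centre. Leave it.
- stapler: Stapler, 130 mm long, about 45 mm high, origin under its centre. Leave it.
- scissors: Scissors with blue handles, about 190 mm long, lying flat; origin near the pivot. Leave them.
- tumbler: Open white cup 72 mm across, 115 mm high, standing; origin under its centre. Leave it.
Things that resemble listed ones, but are neither listed nor needed, are in the scene too. Leave any black look-alike of the long_bar alone.

How it is judged:
On the way, in this order (a step that is already met when the one before it is completed fails the run):
1. the long bar lies released in the near pocket, medallion face up, near leaf flat and far leaf still open (x of long_bar in the frame of near_pocket between -0.004 and 0.004 m and y of long_bar in the frame of near_pocket between -0.004 and 0.004 m and z of long_bar in the frame of near_pocket between 0.003 and 0.0068 m and angle between long_bar's own z axis and vertical below 0.12 rad and contact force between the fingers and long_bar below 0.2 N and value of joint near_leaf below 0.12 rad and value of joint far_leaf above 1.7 rad), for 0.2 s.
2. the far leaf is folded down onto the near one with the bar between them (value of joint far_leaf below 0.15 rad and value of joint near_leaf below 0.12 rad and distance between long_bar and near_pocket below 0.009 m), for 0.1 s.
3. both leaves have been swung together to the far side, the bar between them and upside down (value of joint far_leaf above 2.98 rad and value of joint near_leaf above 2.93 rad and distance between long_bar and far_pocket below 0.009 m and angle between long_bar's own z axis and vertical above 2.95 rad), for 0.1 s.
At the end, for the whole second after the job is handed in: Near leaf back flat (angle below 0.15 rad), far leaf open flat (above 2.98 rad), and the long bar at rest in the far pocket, within 4 mm of its centre, seated on its floor (bar centre within 1.8 mm of 5 mm above it) and upside down (own z within 0.16 rad of straight down) (value of joint near_leaf below 0.15 rad and value of joint far_leaf above 2.98 rad and x of long_bar in the frame of far_pocket between -0.004 and 0.004 m and y of long_bar in the frame of far_pocket between -0.004 and 0.004 m and z of long_bar in the frame of far_pocket between -0.0068 and -0.003 m and angle between long_bar's own z axis and vertical above 2.98 rad and linear speed of long_bar below 0.02 m/s); the robot touches nothing.
It fails at once if the long bar falls onto the counter (height (world z) of long_bar below 0.035 m).
It fails at once if the short bar is moved by more than 10 mm (distance of short_bar from where it was at the start of the episode above 0.01 m).
It fails at once if a bystander is moved by more than 20 mm (distance of any of slab_a, slab_b, coin_tube, calculator, stapler, scissors, tumbler from where it was at the start of the episode above 0.02 m).
It also fails if it takes over 66 s, if anything falls off the work surface, if the arm or the gripper's body presses on something with over 40 N, if the wrist force passes 120 N, or if a joint passes its speed limit or range.

## Working session

There is one attempt and no reset: what is moved stays moved. The work goes in short steps, Python scripts to look and compute and a tool call to move; the robot and the scene stay as the last step left them, time stands still between calls to the robot, and variables do not carry over. Pictures are saved under pics/ and viewed, about 8 in all and at most 12, crops included, and the job is handed in when it is done.

Besides the shell and the picture viewer there is one more tool, called by a JSON object that holds its "api" and its "payload". play_rows: Moves the arm, as the interface text tells. Its arguments: {"type":"object","properties":{"commands":{"type":"array","items":{"type":"object","properties":{"delta_rot":{"type":"array","items":{"type":"number","minimum":-1,"maximum":1}},"travel":{"type":"array","items":{"type":"number","minimum":-1,"maximum":1}},"gripper":{"type":"number"}}}},"force":{"type":"number"}},"required":["commands"]}

```bash
mkdir -p pics; ls; cat > h.py <<'E'
import numpy as np, cv2
from scipy.spatial.transform import Rotation as R
from plant import r, viewer
def rot(a):
    a=np.array(a,float)
    return a if a.shape==(3,3) else R.from_quat(a).as_matrix()
def pts(s,mask=None):
    z=s["z_map"]; v,u=np.nonzero((z>0) if mask is None else (mask&(z>0)))
    d=z[v,u]; c=np.c_[(u-s["cx"])/s["fx"]*d,-(v-s["cy"])/s["fy"]*d,-d]
    return c@rot(s["attitude"]).T+np.array(s["origin"])
def ray(s,uv):
    c=np.array([(uv[0]-s["cx"])/s["fx"],-(uv[1]-s["cy"])/s["fy"],-1.])
    return np.array(s["origin"]),rot(s["attitude"])@c
def atz(s,uv,z):
    o,d=ray(s,uv); return o+d*(z-o[2])/d[2]
def tri(s1,a,s2,b):
    o1,d1=ray(s1,a);o2,d2=ray(s2,b)
    t=np.linalg.lstsq(np.c_[d1,-d2],o2-o1,rcond=None)[0]
    p,q=o1+t[0]*d1,o2+t[1]*d2
    return (p+q)/2,np.linalg.norm(p-q)
def save(n,img): cv2.imwrite("pics/"+n+".png",img[:,:,::-1])
def world(s,uv):
    u,v=int(round(uv[0])),int(round(uv[1])); m=np.zeros(s["z_map"].shape,bool); m[v-1:v+2,u-1:u+2]=1
    p=pts(s,m); return np.median(p,0) if len(p) else None
E
python3 - <<'E'
from h import *
np.set_printoptions(precision=4,suppress=True)
st=r.get_state(); print({k:np.round(v,3) for k,v in st.items()})
S={}
for c in("side","top"):
    s=S[c]=viewer.snapshot(c); save(c+"0",s["color"]); print(c,{k:np.round(v,4).tolist() for k,v in s.items() if k not in("color","z_map")})
for n in("long_bar","short_bar","easel_a","cradle","hinge","near_pocket","far_pocket","near_handle","far_handle","slab_a","coin_tube","calculator","stapler","scissors","tumbler"):
    for c in S:
        print(n,c,[(np.round(d["at"],1).tolist(),round(d["conf"],2),world(S[c],d["at"])) for d in viewer.pinpoint(c,n)[:3]])
E
```

```text
pics
{'clock': np.float64(0.0), 'q': array([-1.073,  0.69 , -0.194,  1.566,  0.157,  0.902, -0.215]), 'qd': array([ 0.   ,  0.   ,  0.   ,  0.001, -0.001, -0.   ,  0.   ]), 'joint_torque': array([  0.   , -52.756,  -1.267, -15.342,  -0.053,   0.006,   0.   ]), 'tool_pos': array([0.279, 0.558, 0.238]), 'eef_rot': array([ 0.23 ,  0.973, -0.001, -0.   ]), 'contact_force': array([ 0.597, -0.06 ,  0.461]), 'moment': array([0.009, 0.03 , 0.025]), 'opening': np.float64(0.999)}
side {'fx': 519.6096, 'fy': 519.6096, 'cx': 319.4484, 'cy': 237.6907, 'origin': [-0.0936, -0.9177, 0.7026], 'attitude': [0.4815, -0.1553, -0.2845, 0.8143]}
top {'fx': 437.4645, 'fy': 437.4645, 'cx': 318.299, 'cy': 231.6096, 'origin': [0.4972, -0.0392, 1.0252], 'attitude': [0.0278, -0.0213, -0.7024, 0.7109]}
long_bar side [([383.7, 303.6], 0.72, array([ 0.5781, -0.2614,  0.0114])), ([243.5, 293.5], 0.72, array([ 0.3574, -0.0292,  0.0106])), ([359.0, 307.7], 0.62, array([ 0.449 , -0.3196,  0.0947]))]
long_bar top [([483.5, 213.2], 0.83, array([ 0.6155, -0.414 ,  0.0113])), ([440.5, 279.0], 0.67, array([ 0.4642, -0.2907,
[... 2440 characters left out ...]
, array([0.6526, 0.3036, 0.0231]))]
stapler side [([284.7, 327.7], 0.64, array([ 0.3633, -0.1899,  0.0093])), ([349.2, 240.1], 0.24, array([0.7124, 0.0137, 0.0024]))]
stapler top [([378.4, 316.7], 0.84, array([ 0.3765, -0.1654,  0.037 ])), ([245.9, 207.3], 0.64, array([0.6241, 0.1414, 0.0087])), ([250.8, 246.0], 0.59, array([0.5327, 0.128 , 0.0024]))]
scissors side [([332.3, 216.4], 0.75, array([0.7711, 0.161 , 0.002 ])), ([306.5, 236.6], 0.44, array([0.6266, 0.0923, 0.0129]))]
scissors top [([235.6, 140.2], 0.85, array([0.7824, 0.1678, 0.0109]))]
tumbler side [([416.8, 277.8], 0.72, array([ 0.7069, -0.2394,  0.0138]))]
tumbler top [([400.0, 163.9], 0.86, array([ 0.7052, -0.2006,  0.1141]))]
```

View pics/top0.png

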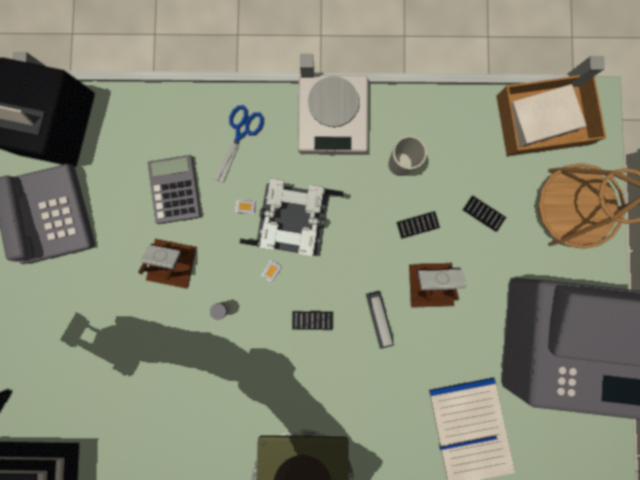

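View pics/side0.png

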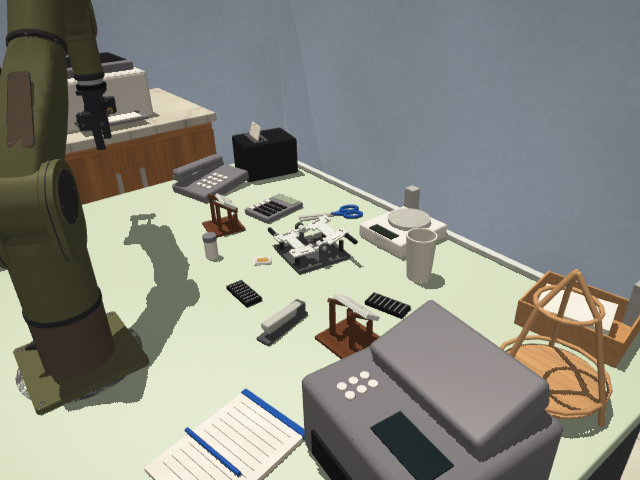

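```bash
cat > m.py <<'E'
from h import *
np.set_printoptions(precision=4,suppress=True)
def bar(cam,near,lab="long_bar",col=None):
    s=viewer.snapshot(cam)
    ds=[d for d in viewer.outline_of(cam,lab)]
    ds=[(np.linalg.norm(np.array(d["at"])-near),d) for d in ds]
    if not ds: print("none");return s,None
    d=min(ds,key=lambda t:t[0])[1]; print(cam,lab,d["at"],d["conf"],d["pixels"].sum())
    return s,d["pixels"]
def fit(P):
    c=np.median(P,0)
    for k in range(6):
        U,S,V=np.linalg.svd(P-P.mean(0),full_matrices=False); n=V[2]*np.sign(V[2][2])
        e=np.abs((P-P.mean(0))@n); P=P[e<max(.0025,2*np.median(e))] 
    y=np.array([-n[1],n[0],0]) if np.hypot(*n[:2])>.1 else np.array([0,1.,0])
    y/=np.linalg.norm(y); x=np.cross(y,n); c=P.mean(0)
    q=np.c_[(P-c)@x,(P-c)@y].astype(np.float32)
    (a,b),wh,ang=cv2.minAreaRect(q)
    return c+a*x+b*y,n,x,y,wh,ang,len(P)
if __name__=="__main__":
    for cam,near,lab in(("top",(441,279),"long_bar"),("side",(359,307),"long_bar"),("top",(160,257),"short_bar")):
        s,m=bar(cam,np.array(near),lab)
        if m is None: continue
        P=pts(s,m); f=fit(P); print("centre",f[0],"n",f[1],"slope",np.degrees(np.arccos(f[1][2])),"yaw x",np.degrees(np.arctan2(f[2][1],f[2][0])),f[4:])
    s=viewer.snapshot("top"); P=pts(s)
    for u,v,n in((290,218,"c"),(440,279,"b")):
        crop=s["color"][v-48:v+48,u-60:u+60]; save("crop_"+n,cv2.resize(crop,None,fx=5,fy=5,interpolation=cv2.INTER_CUBIC))
    Q=P[(abs(P[:,0]-.6)<.14)&(abs(P[:,1]-.035)<.16)]
    for lo,hi in((.009,.016),(.042,.05),(.05,.06),(.06,.09)):
        B=Q[(Q[:,2]>lo)&(Q[:,2]<hi)]; print(lo,hi,len(B),B.mean(0),B.min(0),B.max(0))
    B=Q[(Q[:,2]>.009)&(Q[:,2]<.016)]; print("base rect",cv2.minAreaRect(B[:,:2].astype(np.float32)))
    B=Q[(Q[:,2]>.03)]; print("all raised rect",cv2.minAreaRect(B[:,:2].astype(np.float32)))
E
python3 m.py; python3 -c "
import cv2,numpy as np
cv2.imwrite('pics/crop1.png',np.vstack([cv2.imread('pics/crop_c.png'),cv2.imread('pics/crop_b.png')])[:, :][::1] if 0 else cv2.resize(np.hstack([cv2.imread('pics/crop_c.png'),cv2.imread('pics/crop_b.png')[:,100:500]]),(800,384)))"
```

```text
top long_bar [441.5, 279.0] 0.79 819
centre [ 0.4661 -0.2954  0.0835] n [0.5637 0.0242 0.8257] slope 34.34476983124617 yaw x 2.4623357505245145 ((0.09429482370615005, 0.043608877807855606), 88.30548095703125, 650)
side long_bar [358.9, 306.8] 0.66 396
centre [ 0.4639 -0.2967  0.0852] n [0.5173 0.0153 0.8557] slope 31.16631715835792 yaw x 1.6953025131838866 ((0.04528001695871353, 0.09503615647554398), 1.6818612813949585, 238)
top short_bar [156.8, 254.9] 0.67 665
centre [0.5077 0.3098 0.0842] n [ 0.5846 -0.1048  0.8045] slope 36.43404202793348 yaw x -10.166786742122387 ((0.04394550994038582, 0.07205833494663239), 1.2342045307159424, 419)
0.009 0.016 1794 [0.5935 0.0308 0.0125] [ 0.4611 -0.0533  0.009 ] [0.7395 0.1948 0.016 ]
0.042 0.05 979 [0.5504 0.044  0.0472] [ 0.5125 -0.0356  0.042 ] [0.6169 0.1456 0.05  ]
0.05 0.06 772 [0.599  0.0356 0.0552] [ 0.5169 -0.04    0.05  ] [0.659  0.1446 0.06  ]
0.06 0.09 894 [0.6463 0.0139 0.0655] [ 0.5789 -0.0834  0.06  ] [0.6811 0.1023 0.0766]
base rect ((0.635493814945221, 0.053991153836250305), (0.3011327385902405, 0.2125297337770462), 24.033601760864258)
all raised rect ((0.5964252352714539, 0.031037643551826477), (0.20608840882778168, 0.1579083949327469), 79.38321685791016)
```

View pics/crop1.png

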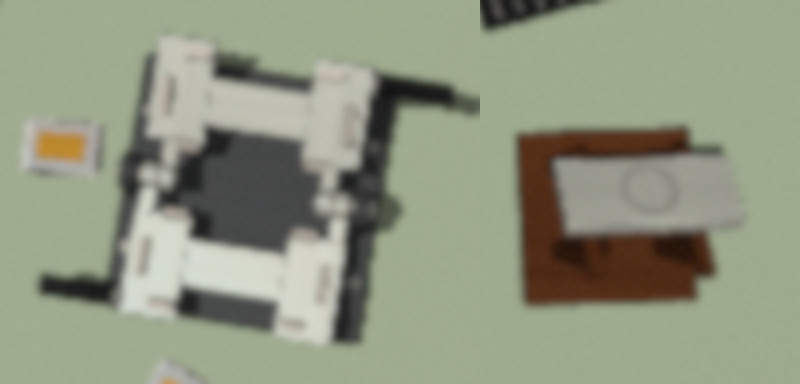

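```bash
cat > cr.py <<'E'
from h import *
np.set_printoptions(precision=4,suppress=True)
def bright(s,t=150):
    m=s["color"].min(2)>t
    return m
def cradle(s,c0=(.597,.035),yaw=-8.):
    m=bright(s); z=s["z_map"]; P=pts(s,m)
    P=P[(P[:,2]>.03)&(P[:,2]<.12)]
    c=np.array(c0); yaw=np.radians(yaw)
    for k in range(8):
        ex=np.array([np.cos(yaw),np.sin(yaw)]); ey=np.array([-ex[1],ex[0]])
        q=np.c_[(P[:,:2]-c)@ex,(P[:,:2]-c)@ey,P[:,2]]
        L=q[(q[:,0]<-24)|((q[:,0]<-.024)&(q[:,0]>-.1)&(abs(q[:,1])<.075))]
        # ends of leaf: robust edges, near edge line x(y)
        lo,hi=np.percentile(L[:,1],[1,99]); nearx=np.percentile(L[:,0],2)
        # yaw from near-edge: min x per y bin over the rail blocks
        bs=[(y,L[abs(L[:,1]-y)<.003]) for y in np.r_[np.arange(-.054,-.03,.006),np.arange(.033,.056,.006)]]
        e=np.array([(y,np.sort(b[:,0])[:3].mean()) for y,b in bs if len(b)>6])
        sl=np.polyfit(e[:,0],e[:,1],1)
        yaw-= .7*sl[0]; c=c+ey*(lo+hi)/2+ex*(sl[1]+.078)
    return c,np.degrees(yaw),lo,hi,sl,L
if __name__=="__main__":
    s=viewer.snapshot("top")
    c,y,lo,hi,sl,L=cradle(s); print("cradle c",c,"yaw",y,lo,hi,sl,len(L),"z",np.percentile(L[:,2],[5,25,50,75,95]))
    print("near handle pred",c+np.array([[np.cos(np.radians(y)),-np.sin(np.radians(y))],[np.sin(np.radians(y)),np.cos(np.radians(y))]])@[-.07,.086])
    # far leaf
    P=pts(s,bright(s)); a=np.radians(y); ex=np.array([np.cos(a),np.sin(a)]);ey=np.array([-ex[1],ex[0]])
    q=np.c_[(P[:,:2]-c)@ex,(P[:,:2]-c)@ey,P[:,2]]; q=q[(q[:,0]>.02)&(q[:,0]<.09)&(abs(q[:,1])<.065)&(q[:,2]>.03)]
    k=np.polyfit(q[:,0],q[:,2],1); print("far leaf slope",k,"angle",np.pi-np.arctan(k[0]),"y",np.percentile(q[:,1],[1,99]),"xmax",q[:,0].max())
    # dark pins
    D=pts(s,s["color"].max(2)<80); q=np.c_[(D[:,:2]-c)@ex,(D[:,:2]-c)@ey,D[:,2]]
    for sg in(1,-1):
        w=q[(sg*q[:,1]>.066)&(sg*q[:,1]<.12)&(q[:,2]>.035)&(sg*q[:,0]<-.03)]; print("pin",sg,len(w),w.mean(0) if len(w) else "",w[:,1].min() if len(w) else "",w[:,1].max() if len(w) else "")
    # base: dark square visible
    # bar long axis
    import m
    s,mk=m.bar("top",np.array((441,279))); f=m.fit(pts(s,mk)); ctr,n,x,yv,wh,ang,_=f
    a=np.radians(ang if wh[0]>wh[1] else ang+90); ax=np.cos(a)*x+np.sin(a)*yv; print("long axis",ax,"yaw",np.degrees(np.arctan2(ax[1],ax[0])))
    D=pts(s,(s["color"][:,:,0]>s["color"][:,:,2]*1.6)); D=D[(abs(D[:,0]-.46)<.1)&(abs(D[:,1]+.28)<.1)&(D[:,2]<.03)]; print("easel base",len(D),cv2.minAreaRect(D[:,:2].astype(np.float32)),np.median(D[:,2]))
E
python3 cr.py
```

```text
cradle c [0.5981 0.0313] yaw -8.791099898519354 -0.058551835121476915 0.058551317625606975 [ 0.    -0.078] 964 z [0.0446 0.0464 0.0476 0.0489 0.0516]
near handle pred [0.542 0.127]
far leaf slope [0.3168 0.0476] angle 2.834817968112276 y [-0.0569  0.0581] xmax 0.07521636887132188
pin 1 98 [-0.1162  0.0912  0.0494] 0.06669108358864893 0.11908442487052023
pin -1 267 [ 0.1505 -0.0849  0.0526] -0.10571735315354404 -0.06609298947594582
top long_bar [440.2, 279.1] 0.84 807
long axis [-0.0491  0.9987  0.0124] yaw 92.81356788484601
easel base 942 ((0.448562890291214, -0.29315802454948425), (0.09635083377361298, 0.1013185903429985), 2.6668355464935303) 0.00859862994671956
```

```bash
cat > g.py <<'E'
from h import *
np.set_printoptions(precision=4,suppress=True)
def frame(yv,zv):
    z=np.array(zv,float); z/=np.linalg.norm(z); y=np.array(yv,float); y-=z*(y@z); y/=np.linalg.norm(y)
    return np.c_[np.cross(y,z),y,z]
def down(yaw): a=np.radians(yaw); return frame([np.cos(a),np.sin(a),0],[0,0,-1])
def go(targets,p=None,R0=None):
    """targets: list of (pos,Rot); from pose p,R0 (default measured)"""
    st=r.get_state()
    if p is None: p=np.array(st["tool_pos"])
    if R0 is None: R0=rot(st["eef_rot"])
    print("clk",round(float(st["clock"]),2),"pos",np.round(p,4),"op",round(float(st["opening"]),3),"F",np.round(st["contact_force"],1))
    for pos,Rt in targets:
        print(" travel",np.round(R0.T@(np.array(pos)-p)/.15,3),"rot",np.round(R.from_matrix(R0.T@Rt).as_rotvec()/np.pi,4))
BN=np.array([.573,.027,.819]); BX=np.array([.818,.0386,-.5736]); BC=np.array([.4631,-.2955,.0796])
BR=frame(BX,-BN)
CC=np.array([.598,.0313]); CY=-8.8
def cr(x,y,z):
    a=np.radians(CY); return np.array([CC[0]+x*np.cos(a)-y*np.sin(a),CC[1]+x*np.sin(a)+y*np.cos(a),z])
E
python3 -c "
from g import *
A=down(45)
p1=[.40,.46,.27]
go([(p1,A)])
for a,b in((p1,[.52,.3,.27]),([.52,.3,.27],[.55,.1,.27]),([.55,.1,.27],[.57,-.1,.26]),([.57,-.1,.26],[.55,-.28,.24])): go([(b,A)],np.array(a),A)
go([(BC+BN*.10,BR)],np.array([.55,-.28,.24]),A)
"
```

```text
clk 2.1 pos [0.2796 0.559  0.2387] op 1.001 F [-0.5  0.   0.3]
 travel [-1.013 -0.231 -0.208] rot [0.     0.     0.1024]
clk 2.1 pos [0.4  0.46 0.27] op 1.001 F [-0.5  0.   0.3]
 travel [-1.32  -0.189  0.   ] rot [0. 0. 0.]
clk 2.1 pos [0.52 0.3  0.27] op 1.001 F [-0.5  0.   0.3]
 travel [-1.084 -0.801  0.   ] rot [0. 0. 0.]
clk 2.1 pos [0.55 0.1  0.27] op 1.001 F [-0.5  0.   0.3]
 travel [-1.037 -0.849  0.067] rot [0. 0. 0.]
clk 2.1 pos [ 0.57 -0.1   0.26] op 1.001 F [-0.5  0.   0.3]
 travel [-0.754 -0.943  0.133] rot [0. 0. 0.]
clk 2.1 pos [ 0.55 -0.28  0.24] op 1.001 F [-0.5  0.   0.3]
 travel [ 0.079 -0.2    0.523] rot [0.1855 0.0718 0.2275]
```

{"api": "play_rows", "payload": {"commands": [{"delta_rot": [0, 0, 0.1], "travel": [-0.5, -0.12, -0.1], "gripper": 1}, {"delta_rot": [0, 0, 0.1], "travel": [-1, -0.23, -0.2], "gripper": 1}, {"delta_rot": [0, 0, 0.1], "travel": [-1, -0.23, -0.2], "gripper": 1}]}}

```text
clock: 2.48
tool_pos: [0.402, 0.458, 0.2695]
eef_rot: [0.382, 0.924, 0.0, 0.002]
contact_force: [-1.2, 0.8, -0.3]
opening: 1.001
```

{"api": "play_rows", "payload": {"commands": [{"delta_rot": [0, 0, 0], "travel": [-0.4, -0.12, 0], "gripper": 1}, {"delta_rot": [0, 0, 0], "travel": [-0.8, -0.25, 0], "gripper": 1}, {"delta_rot": [0, 0, 0], "travel": [-1, -0.35, 0], "gripper": 1}]}}

```text
clock: 2.85
tool_pos: [0.4705, 0.3143, 0.2688]
eef_rot: [0.382, 0.924, -0.001, 0.001]
contact_force: [-0.2, 0.2, 0.4]
opening: 1.0
```

{"api": "play_rows", "payload": {"commands": [{"delta_rot": [0, 0, 0], "travel": [-0.35, -0.25, 0], "gripper": 1}, {"delta_rot": [0, 0, 0], "travel": [-0.7, -0.5, 0], "gripper": 1}, {"delta_rot": [0, 0, 0], "travel": [-1, -0.75, 0], "gripper": 1}, {"delta_rot": [0, 0, 0], "travel": [-1, -0.75, 0], "gripper": 1}]}}

```text
clock: 3.35
tool_pos: [0.4969, 0.1261, 0.2688]
eef_rot: [0.384, 0.923, -0.002, 0.001]
contact_force: [0.5, 0.3, 0.2]
opening: 1.001
```

{"api": "play_rows", "payload": {"commands": [{"delta_rot": [0, 0, 0], "travel": [-0.35, -0.28, 0], "gripper": 1}, {"delta_rot": [0, 0, 0], "travel": [-0.7, -0.56, 0], "gripper": 1}, {"delta_rot": [0, 0, 0], "travel": [-1, -0.8, 0], "gripper": 1}]}}

```text
clock: 3.72
tool_pos: [0.519, -0.0535, 0.2689]
eef_rot: [0.378, 0.926, 0.001, 0.0]
contact_force: [1.5, -0.3, 1.1]
opening: 1.002
```

{"api": "play_rows", "payload": {"commands": [{"delta_rot": [0, 0, 0], "travel": [-0.35, -0.3, 0], "gripper": 1}, {"delta_rot": [0, 0, 0.05], "travel": [-0.7, -0.6, 0], "gripper": 1}, {"delta_rot": [0, 0, 0.1], "travel": [-1, -0.85, 0.1], "gripper": 1}, {"delta_rot": [0, 0, 0.15], "travel": [-1, -0.85, 0.1], "gripper": 1}, {"delta_rot": [0, 0, 0.2], "travel": [-1, -0.85, 0.1], "gripper": 1}, {"delta_rot": [0, 0, 0.22], "travel": [-1, -0.85, 0.1], "gripper": 1}]}}

```text
clock: 4.47
tool_pos: [0.5366, -0.2481, 0.2535]
eef_rot: [0.671, 0.742, 0.0, -0.0]
contact_force: [0.1, 0.1, -1.0]
opening: 1.0
```

```bash
python3 -c "
from g import *
go([(BC+BN*.09,BR),(BC-BN*.016,BR)])
print(r.get_state()['q'])
go([(BC-BN*.016,BR)],BC+BN*.09,BR)"
```

```text
clk 4.47 pos [ 0.5366 -0.2481  0.2535] op 1.0 F [ 0.1  0.1 -1. ]
 travel [-0.284 -0.176  0.668] rot [0.1946 0.0049 0.0164]
 travel [-0.263 -0.581  1.246] rot [0.1946 0.0049 0.0164]
[ 0.3336  0.6227  0.0379  1.6618 -0.0304  0.8576  0.4845]
clk 4.47 pos [ 0.5147 -0.2931  0.1533] op 1.0 F [ 0.1  0.1 -1. ]
 travel [0.    0.    0.707] rot [0. 0. 0.]
```

{"api": "play_rows", "payload": {"commands": [{"delta_rot": [0.06, 0.001, 0.005], "travel": [-0.09, -0.06, 0.2], "gripper": 1}, {"delta_rot": [0.12, 0.003, 0.01], "travel": [-0.18, -0.12, 0.4], "gripper": 1}, {"delta_rot": [0.17, 0.005, 0.015], "travel": [-0.284, -0.176, 0.6], "gripper": 1}, {"delta_rot": [0.195, 0.005, 0.0165], "travel": [-0.284, -0.176, 0.668], "gripper": 1}, {"delta_rot": [0.195, 0.005, 0.0165], "travel": [-0.284, -0.176, 0.668], "gripper": 1}]}}

```text
clock: 5.1
tool_pos: [0.5147, -0.292, 0.1505]
eef_rot: [0.656, 0.691, -0.219, -0.209]
contact_force: [-0.1, 0.5, 0.1]
opening: 1.003
```

```bash
python3 -c "
from g import *
go([(BC+BN*.09,BR),(BC-BN*.016,BR)])
s=viewer.snapshot('top');t=viewer.snapshot('side')
a=cv2.resize(s['color'][220:340,370:500],(433,400),interpolation=2);b=cv2.resize(t['color'][240:360,300:410],(366,400),interpolation=2)
save('pre',np.hstack([a,b]))"
```

```text
clk 5.1 pos [ 0.5147 -0.292   0.1505] op 1.003 F [-0.1  0.5  0.1]
 travel [-0.007 -0.011 -0.015] rot [-0.0012  0.0002  0.0015]
 travel [-0.007 -0.008  0.692] rot [-0.0012  0.0002  0.0015]
```

View pics/pre.png

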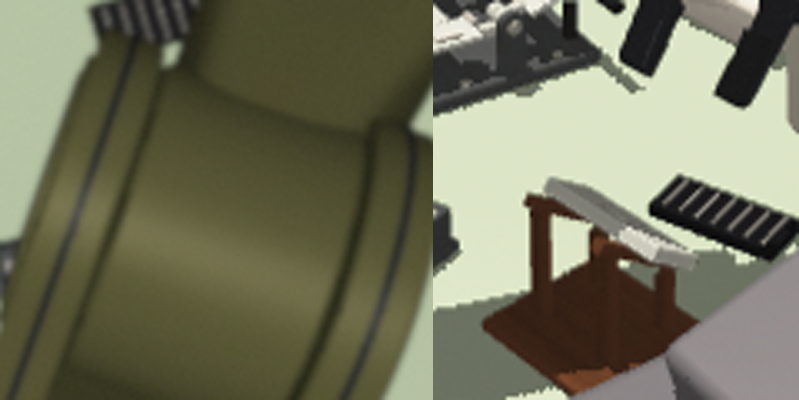

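The top camera is blocked by the arm. The side view shows the two fingers above the bar, square to its slope, and the easel free below (bar at about (620,225) in the crop). I'm descending now.

{"api": "play_rows", "payload": {"commands": [{"delta_rot": [0, 0, 0], "travel": [-0.007, -0.01, 0.25], "gripper": 1}, {"delta_rot": [0, 0, 0], "travel": [-0.007, -0.01, 0.5], "gripper": 1}, {"delta_rot": [0, 0, 0], "travel": [-0.007, -0.01, 0.69], "gripper": 1}, {"delta_rot": [0, 0, 0], "travel": [-0.007, -0.01, 0.69], "gripper": 1}]}}

```text
clock: 5.7
tool_pos: [0.4517, -0.2985, 0.0707]
eef_rot: [0.658, 0.69, -0.219, -0.208]
contact_force: [0.2, 0.2, -0.0]
opening: 1.001
```

```bash
python3 -c "
from g import *
go([(BC-BN*.016,BR)])
t=viewer.snapshot('side')
b=cv2.resize(t['color'][255:365,300:420],(600,550),interpolation=2)
save('pre2',b)"
```

```text
clk 5.7 pos [ 0.4517 -0.2985  0.0707] op 1.001 F [ 0.2  0.2 -0. ]
 travel [0.016 0.029 0.014] rot [-0.0008 -0.     -0.0001]
```

View pics/pre2.png

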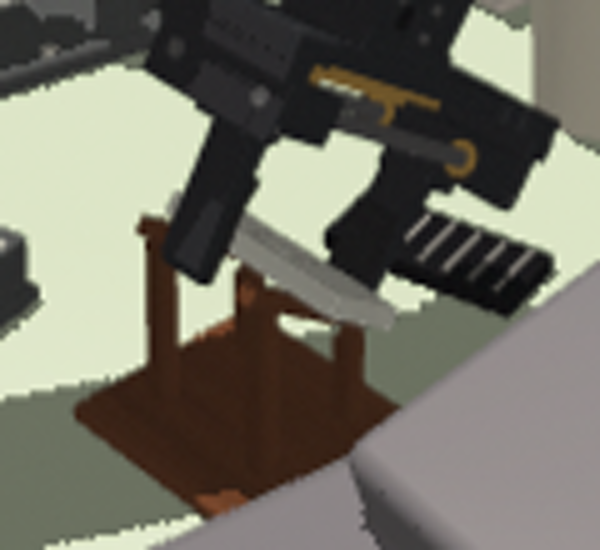

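{"api": "play_rows", "payload": {"commands": [{"delta_rot": [0, 0, 0], "travel": [0.01, 0.015, 0.01], "gripper": 0.2}, {"delta_rot": [0, 0, 0], "travel": [0.01, 0.015, 0.01], "gripper": -0.3}, {"delta_rot": [0, 0, 0], "travel": [0.01, 0.015, 0.01], "gripper": -0.3}, {"delta_rot": [0, 0, 0], "travel": [0.01, 0.015, 0.01], "gripper": -0.3}, {"delta_rot": [0, 0, 0], "travel": [0.01, 0.015, 0.01], "gripper": -0.3}, {"delta_rot": [0, 0, 0], "travel": [0.01, 0.015, 0.01], "gripper": -0.3}], "force": 30}}

```text
clock: 6.5
tool_pos: [0.4541, -0.2969, 0.0671]
eef_rot: [0.658, 0.69, -0.219, -0.208]
contact_force: [1.0, 0.4, 0.6]
opening: 0.474
```

{"api": "play_rows", "payload": {"commands": [{"delta_rot": [0, 0, 0], "travel": [0, 0, -0.1], "gripper": -0.3}, {"delta_rot": [0, 0, 0], "travel": [0, 0, -0.3], "gripper": -0.3}, {"delta_rot": [0, 0, 0], "travel": [0, 0, -0.6], "gripper": -0.3}, {"delta_rot": [0, 0, 0], "travel": [0, 0, -0.95], "gripper": -0.3}, {"delta_rot": [0, 0, 0], "travel": [0, 0, -0.95], "gripper": -0.3}]}}

```text
clock: 7.12
tool_pos: [0.5396, -0.2928, 0.1856]
eef_rot: [0.658, 0.692, -0.217, -0.204]
contact_force: [-0.2, -0.1, -3.6]
opening: 0.472
```

```bash
python3 -c "
from g import *
D=down(CY)
go([([.51,-.15,.25],D),(cr(-.045,0,.15),D)])
go([([.53,-.02,.25],D)],np.array([.51,-.15,.25]),D)
go([(cr(-.045,0,.15),D)],np.array([.51,-.15,.25]),D); print(cr(-.045,0,.15))"
```

```text
clk 7.12 pos [ 0.5396 -0.2928  0.1856] op 0.472 F [-0.2 -0.1 -3.6]
 travel [ 0.96  -0.368 -0.271] rot [-0.1915  0.0205  0.0627]
 travel [2.2   0.299 0.074] rot [-0.1915  0.0205  0.0627]
clk 7.12 pos [ 0.51 -0.15  0.25] op 0.472 F [-0.2 -0.1 -3.6]
 travel [ 0.877 -0.001  0.   ] rot [0. 0. 0.]
clk 7.12 pos [ 0.51 -0.15  0.25] op 0.472 F [-0.2 -0.1 -3.6]
 travel [1.284 0.095 0.667] rot [0. 0. 0.]
[0.5535 0.0382 0.15  ]
```

{"api": "play_rows", "payload": {"commands": [{"delta_rot": [-0.03, 0.003, 0.01], "travel": [0.2, -0.07, -0.06], "gripper": -0.3}, {"delta_rot": [-0.08, 0.008, 0.026], "travel": [0.5, -0.2, -0.15], "gripper": -0.3}, {"delta_rot": [-0.13, 0.013, 0.042], "travel": [0.8, -0.3, -0.23], "gripper": -0.3}, {"delta_rot": [-0.18, 0.019, 0.06], "travel": [0.96, -0.368, -0.271], "gripper": -0.3}, {"delta_rot": [-0.1915, 0.0205, 0.0627], "travel": [0.96, -0.368, -0.271], "gripper": -0.3}, {"delta_rot": [-0.1915, 0.0205, 0.0627], "travel": [0.96, -0.368, -0.271], "gripper": -0.3}]}}

```text
clock: 7.88
tool_pos: [0.5043, -0.1499, 0.2478]
eef_rot: [0.76, 0.65, -0.004, -0.005]
contact_force: [0.1, -0.5, -3.2]
opening: 0.471
```

{"api": "play_rows", "payload": {"commands": [{"delta_rot": [0, 0, 0], "travel": [0.25, 0, 0], "gripper": -0.3}, {"delta_rot": [0, 0, 0], "travel": [0.6, 0.02, 0.1], "gripper": -0.3}, {"delta_rot": [0, 0, 0], "travel": [1, 0.05, 0.2], "gripper": -0.3}, {"delta_rot": [0, 0, 0], "travel": [1, 0.05, 0.3], "gripper": -0.3}]}}

```text
clock: 8.38
tool_pos: [0.5383, 0.0042, 0.2015]
eef_rot: [0.757, 0.654, -0.002, -0.006]
contact_force: [-0.8, -1.0, -3.5]
opening: 0.468
```

```bash
python3 -c "
from g import *
D=down(CY)
go([(cr(-.045,0,.12),D)])
t=viewer.snapshot('side'); s=viewer.snapshot('top')
a=cv2.resize(t['color'][180:290,250:390],(560,440),interpolation=2); b=cv2.resize(s['color'][150:290,230:360],(240,258))
b=np.vstack([b,np.zeros((440-258,240,3),np.uint8)]); save('over',np.hstack([a,b]))
import m
s,mk=m.bar('side',np.array((310,240)))
if mk is not None:
  f=m.fit(pts(s,mk)); print(f)
"
```

```text
clk 8.38 pos [0.5383 0.0042 0.2015] op 0.468 F [-0.8 -1.  -3.5]
 travel [0.237 0.074 0.544] rot [-0.0036 -0.0013  0.0027]
side long_bar [301.6, 188.4] 0.6 336
(array([ 0.5356, -0.0045,  0.2214]), array([ 0.0712, -0.0356,  0.9968]), array([ 0.9968,  0.    , -0.0712]), array([0., 1., 0.]), (0.0969398245215416, 0.0368109866976738), 86.25204467773438, 203)
```

View pics/over.png

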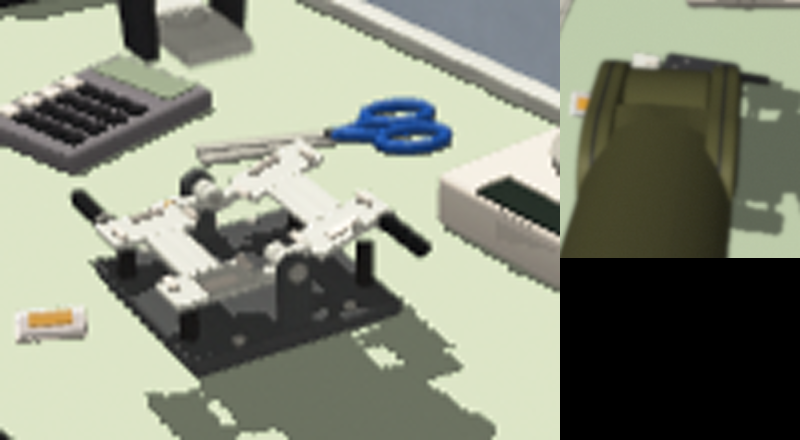

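The bar is held level above the near pocket, though the fingers partly hide it (crop (205,40)). The cradle and its pins are clear in the side view. Next I'll measure the bar ends from depth.

```bash
cat > held.py <<'E'
from g import *
def held():
    ps=[]
    for k in range(4):
        s=viewer.snapshot('side'); ps.append(r.get_state()['tool_pos'])
    p=np.mean(ps,0); Rt=rot(r.get_state()['eef_rot']); print("tcp",p,"spread",np.ptp(ps,0))
    P=pts(s,s['color'].min(2)>80); q=(P-p)@Rt  # tool frame
    q=q[(abs(q[:,0])<.07)&(abs(q[:,1])<.026)&(q[:,2]<-.014)&(q[:,2]>-.026)]
    e=[np.percentile(q[:,0],k) for k in(.5,2,98,99.5)]
    print(len(q),"x ends",np.array(e),"mid",(e[0]+e[3])/2,(e[1]+e[2])/2,"y",np.percentile(q[:,1],[1,99]),"z",np.percentile(q[:,2],[2,25,50,75,98]))
    for sg in(-1,1):
        w=q[sg*q[:,0]>.02]; print(sg,len(w),w.min(0),w.max(0))
    return s
if __name__=="__main__": held()
E
python3 held.py; python3 - <<'E'
from cr import *
s=viewer.snapshot("side")
print(cradle(s,(.598,.0313),-8.8)[:5])
for n in("near_pocket","hinge","far_handle","near_handle"): print(n,[(d["at"],d["conf"],world(s,d["at"])) for d in viewer.pinpoint("side",n)[:2]])
E
```

```text
tcp [ 0.5375 -0.0047  0.2039] spread [0.0003 0.0006 0.0007]
298 x ends [-0.0501 -0.0493  0.0419  0.0451] mid -0.0025174312867643107 -0.003670442306298684 y [-0.0217  0.0198] z [-0.0226 -0.0213 -0.0206 -0.0196 -0.0146]
-1 143 [-0.0509 -0.022  -0.0234] [-0.0201  0.0196 -0.014 ]
1 42 [ 0.02   -0.0209 -0.0236] [ 0.0459  0.0199 -0.0151]
(array([0.5977, 0.0305]), np.float64(-8.028874967776577), np.float64(-0.05802758304256897), np.float64(0.05802488769390749), array([ 0.   , -0.078]))
near_pocket [([296.3, 242.2], 0.93, array([0.5544, 0.0375, 0.0478])), ([274.3, 210.8], 0.44, array([0.6375, 0.271 , 0.0211]))]
hinge [([309.7, 236.4], 0.71, array([0.6358, 0.0905, 0.0133])), ([281.8, 326.8], 0.48, array([ 0.3593, -0.181 ,  0.0097]))]
far_handle [([349.9, 238.6], 0.91, array([ 0.647 , -0.0678,  0.0681]))]
near_handle [([272.0, 229.7], 0.74, array([0.5393, 0.1264, 0.0511])), ([270.1, 209.0], 0.67, array([0.6349, 0.2875, 0.0217]))]
```

```bash
sed -i 's/^CC=.*/CC=np.array([.598,.031]); CY=-8.4/' g.py; python3 -c "
from g import *
D=down(CY)
go([(cr(-.045,.0025,.075),D)]); print(cr(-.045,.0025,.075))"
```

```text
clk 9.03 pos [ 0.5375 -0.0032  0.2039] op 0.471 F [-0.1 -0.2 -2.9]
 travel [0.301 0.07  0.859] rot [-0.0027 -0.0002 -0.003 ]
[0.5538 0.04   0.075 ]
```

{"api": "play_rows", "payload": {"commands": [{"delta_rot": [-0.003, 0, -0.003], "travel": [0.15, 0.035, 0.1], "gripper": -0.3}, {"delta_rot": [-0.003, 0, -0.003], "travel": [0.3, 0.07, 0.3], "gripper": -0.3}, {"delta_rot": [-0.003, 0, -0.003], "travel": [0.3, 0.07, 0.6], "gripper": -0.3}, {"delta_rot": [-0.003, 0, -0.003], "travel": [0.3, 0.07, 0.86], "gripper": -0.3}, {"delta_rot": [-0.003, 0, -0.003], "travel": [0.3, 0.07, 0.86], "gripper": -0.3}, {"delta_rot": [-0.003, 0, -0.003], "travel": [0.3, 0.07, 0.86], "gripper": -0.3}]}}

```text
clock: 9.78
tool_pos: [0.5546, 0.0409, 0.0753]
eef_rot: [0.757, 0.654, 0.001, 0.0]
contact_force: [0.8, 0.6, -2.8]
opening: 0.475
```

```bash
python3 -c "
from held import *
s=held()
save('hov',cv2.resize(s['color'][190:275,260:370],(770,595),interpolation=2))
go([(cr(-.045,.0025,.037),down(CY))])
"
```

```text
tcp [0.5549 0.0405 0.0761] spread [0.0003 0.0004 0.0003]
279 x ends [-0.0502 -0.0489  0.0417  0.0448] mid -0.0027123756135398226 -0.0035981850416370136 y [-0.0217  0.0199] z [-0.023  -0.0214 -0.0206 -0.0195 -0.0147]
-1 130 [-0.0535 -0.0229 -0.0234] [-0.0204  0.0199 -0.014 ]
1 40 [ 0.0216 -0.0019 -0.0231] [ 0.0454  0.0189 -0.0182]
clk 9.97 pos [0.5548 0.0404 0.0761] op 0.469 F [-0.3  1.4 -3. ]
 travel [-0.003 -0.007  0.26 ] rot [ 0.0011 -0.0004  0.0001]
```

View pics/hov.png

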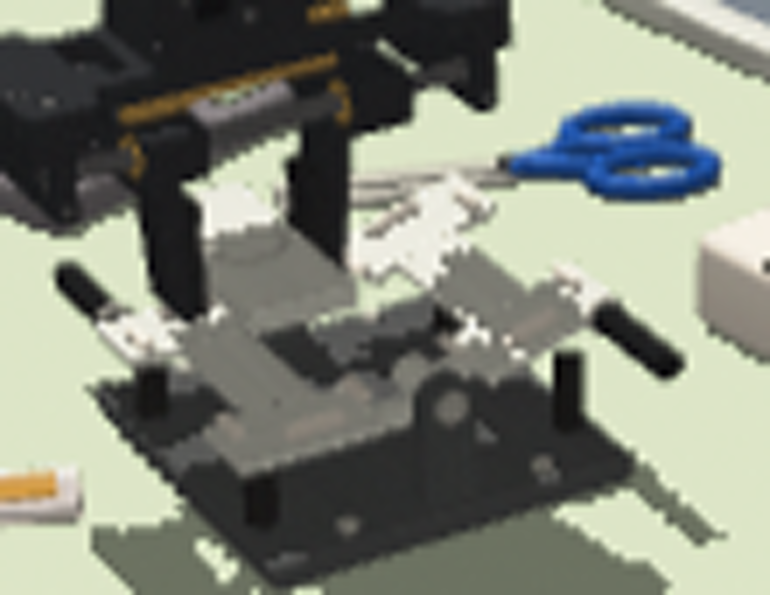

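{"api": "play_rows", "payload": {"commands": [{"delta_rot": [0.001, 0, 0], "travel": [-0.003, -0.006, 0.1], "gripper": -0.3}, {"delta_rot": [0.001, 0, 0], "travel": [-0.003, -0.006, 0.18], "gripper": -0.3}, {"delta_rot": [0.001, 0, 0], "travel": [-0.003, -0.006, 0.24], "gripper": -0.3}, {"delta_rot": [0.001, 0, 0], "travel": [-0.003, -0.006, 0.255], "gripper": -0.3}, {"delta_rot": [0.001, 0, 0], "travel": [-0.003, -0.006, 0.255], "gripper": -0.3}, {"delta_rot": [0.001, 0, 0], "travel": [-0.003, -0.006, 0.255], "gripper": -0.3}]}}

```text
clock: 10.72
tool_pos: [0.5523, 0.0391, 0.0371]
eef_rot: [0.757, 0.653, -0.001, -0.001]
contact_force: [-3.3, -0.8, 11.1]
opening: 0.469
```

```bash
python3 -c "
from held import *
s=held()
go([(cr(-.045,.0025,.037),down(CY))])
"
```

```text
tcp [0.5523 0.0391 0.0371] spread [0. 0. 0.]
307 x ends [-0.0585 -0.055   0.0453  0.0512] mid -0.003642420852275143 -0.004874782711284772 y [-0.0224  0.0228] z [-0.0232 -0.0213 -0.0204 -0.0191 -0.0147]
-1 147 [-0.0603 -0.0254 -0.025 ] [-0.0205  0.0251 -0.014 ]
1 47 [ 0.0201 -0.0247 -0.0234] [ 0.0604  0.0212 -0.0151]
clk 10.93 pos [0.5523 0.0391 0.0371] op 0.468 F [-4.7 -0.6 11.1]
 travel [0.008 0.009 0.001] rot [-0.001   0.0001 -0.0002]
```

{"api": "play_rows", "payload": {"commands": [{"delta_rot": [0, 0, 0], "travel": [0, -0.012, 0], "gripper": -0.3}, {"delta_rot": [0, 0, 0], "travel": [0, -0.012, 0.004], "gripper": -0.3}, {"delta_rot": [0, 0, 0], "travel": [0, -0.012, 0.004], "gripper": -0.3}]}}

```text
clock: 11.3
tool_pos: [0.5523, 0.0391, 0.0371]
eef_rot: [0.757, 0.653, 0.0, 0.0]
contact_force: [-1.9, -2.4, 12.5]
opening: 0.472
```

{"api": "play_rows", "payload": {"commands": [{"delta_rot": [0, 0, 0], "travel": [0, -0.004, -0.01], "gripper": -0.3}, {"delta_rot": [0, 0, 0], "travel": [0, -0.004, -0.01], "gripper": 0.3}, {"delta_rot": [0, 0, 0], "travel": [0, -0.004, -0.01], "gripper": 0.3}, {"delta_rot": [0, 0, 0], "travel": [0, -0.004, -0.01], "gripper": 0.3}, {"delta_rot": [0, 0, 0], "travel": [0, 0, -0.3], "gripper": 0.3}, {"delta_rot": [0, 0, 0], "travel": [0, 0, -0.6], "gripper": 0.3}, {"delta_rot": [0, 0, 0], "travel": [0, 0, -0.95], "gripper": 0.3}]}}

```text
clock: 12.18
tool_pos: [0.5506, 0.0402, 0.1791]
eef_rot: [0.757, 0.654, -0.001, -0.002]
contact_force: [1.3, 0.5, -0.3]
opening: 0.652
```

```bash
cat > chk.py <<'E'
from g import *
def chk(x0,zs,cam='side'):
    s=viewer.snapshot(cam); P=pts(s,s['color'].min(2)>60)
    a=np.radians(CY); ex=np.array([np.cos(a),np.sin(a)]);ey=np.array([-ex[1],ex[0]])
    q=np.c_[(P[:,:2]-CC)@ex-x0,(P[:,:2]-CC)@ey,P[:,2]]
    q=q[(abs(q[:,0])<.035)&(abs(q[:,1])<.065)]
    w=q[(q[:,2]>zs[0])&(q[:,2]<zs[1])&(abs(q[:,0])<.018)&(abs(q[:,1])<.044)]
    A=np.c_[w[:,0],w[:,1],np.ones(len(w))]; k=np.linalg.lstsq(A,w[:,2],rcond=None)[0]; print("plane",k,len(w),"std",(w[:,2]-A@k).std())
    t=q[abs(q[:,2]-k[2]-q[:,:2]@k[:2])<.0025]; print("ext",np.percentile(t[:,0],[1,99]),np.percentile(t[:,1],[1,99]))
    return s
if __name__=="__main__":
    s=chk(-.045,(.045,.065)); save('placed',cv2.resize(s['color'][200:275,260:370],(770,525),interpolation=2))
    go([(cr(.066,-.086,.10),down(CY))])
E
python3 chk.py
```

```text
plane [-0.0021  0.0109  0.0579] 244 std 0.0016631814973961066
ext [-0.0238  0.0335] [-0.0479  0.0461]
clk 12.22 pos [0.5545 0.0402 0.1856] op 0.652 F [ 0.5 -0.5  4. ]
 travel [-0.593  0.732  0.574] rot [ 0.0022 -0.001  -0.    ]
```

View pics/placed.png

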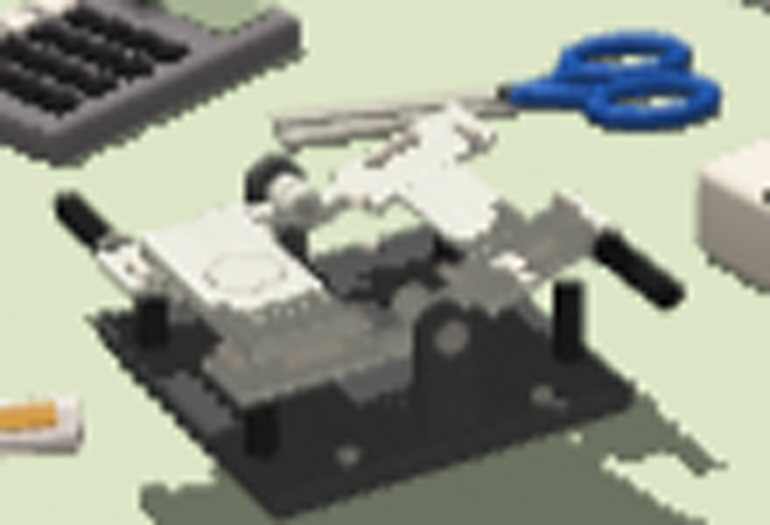

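The bar lies flat in the near pocket with the medallion up (crop (245,272)), and the far leaf is still open. Its top plane is level at about 57.9 mm and it is centred to about 1 mm. Next is the far handle.

```bash
cat >> g.py <<'E'
def H(th,near=False):
    s=-1 if near else 1; c,n=np.cos(th),np.sin(th)
    return cr(-.07*c+s*.008*n, s*-.086 if not near else .086, .052+.07*n+s*.008*c)
def arc(ths,near=False,off=(0,0,-.014),p=None):
    go([(H(t,near)+np.array(off),down(CY)) for t in ths],p)
E
python3 - <<'E'
from g import *
s=viewer.snapshot("side"); D=pts(s,s["color"].max(2)<70)
a=np.radians(CY); ex=np.array([np.cos(a),np.sin(a)]);ey=np.array([-ex[1],ex[0]])
q=np.c_[(D[:,:2]-CC)@ex,(D[:,:2]-CC)@ey,D[:,2]]
for sg in(1,-1):
    w=q[(sg*q[:,1]>.075)&(sg*q[:,1]<.112)&(q[:,2]>.035)&(q[:,2]<.1)&(abs(q[:,0]+sg*.07)<.03)]; print("pin",sg,len(w),np.median(w,0),w.min(0),w.max(0))
print(H(2.83),H(2.88),H(2.83)-[0,0,.014])
t=H(2.85); up=t.copy(); up[2]=.16
go([(up,down(CY)),(t-[0,0,.014],down(CY))])
E
```

```text
pin 1 23 [-0.0751  0.0882  0.0496] [-0.0786  0.075   0.0426] [-0.0711  0.1048  0.0523]
pin -1 43 [ 0.063  -0.0946  0.0697] [ 0.0592 -0.1085  0.0623] [ 0.0684 -0.0751  0.0736]
[ 0.6538 -0.0642  0.0658] [ 0.6544 -0.0643  0.0624] [ 0.6538 -0.0642  0.0518]
clk 12.28 pos [0.5547 0.0402 0.1831] op 0.653 F [ 0.5 -0.1 -0.2]
 travel [-0.592  0.756  0.158] rot [ 0.0022 -0.001   0.    ]
 travel [-0.594  0.751  0.888] rot [ 0.0022 -0.001   0.    ]
```

{"api": "play_rows", "payload": {"commands": [{"delta_rot": [0, 0, 0], "travel": [-0.2, 0.25, 0], "gripper": 0.6}, {"delta_rot": [0, 0, 0], "travel": [-0.4, 0.5, 0.1], "gripper": 0.6}, {"delta_rot": [0.002, -0.001, 0], "travel": [-0.592, 0.75, 0.158], "gripper": 0.6}, {"delta_rot": [0.002, -0.001, 0], "travel": [-0.592, 0.75, 0.3], "gripper": 0.6}, {"delta_rot": [0.002, -0.001, 0], "travel": [-0.592, 0.75, 0.6], "gripper": 0.6}, {"delta_rot": [0.002, -0.001, 0], "travel": [-0.592, 0.75, 0.885], "gripper": 0.6}, {"delta_rot": [0.002, -0.001, 0], "travel": [-0.592, 0.75, 0.885], "gripper": 0.6}, {"delta_rot": [0.002, -0.001, 0], "travel": [-0.592, 0.75, 0.885], "gripper": 0.6}], "force": 20}}

```text
clock: 13.28
tool_pos: [0.65, -0.0643, 0.046]
eef_rot: [0.757, 0.654, -0.003, -0.002]
contact_force: [-0.0, -1.1, 0.2]
opening: 0.796
```

{"api": "play_rows", "payload": {"commands": [{"delta_rot": [0, 0, 0], "travel": [0, 0, 0], "gripper": -0.9}, {"delta_rot": [0, 0, 0], "travel": [0, 0, 0], "gripper": -0.9}, {"delta_rot": [0, 0, 0], "travel": [0, 0, 0], "gripper": -0.9}, {"delta_rot": [0, 0, 0], "travel": [0, 0, 0], "gripper": -0.9}, {"delta_rot": [0, 0, 0], "travel": [0, 0, 0], "gripper": -0.9}, {"delta_rot": [0, 0, 0], "travel": [0, 0, 0], "gripper": -0.9}]}}

```text
clock: 14.02
tool_pos: [0.6498, -0.0643, 0.0452]
eef_rot: [0.757, 0.654, -0.004, -0.002]
contact_force: [7.7, -1.7, -3.0]
opening: 0.144
```

```bash
python3 - <<'E'
from g import *
s=viewer.snapshot("side"); save('grip',cv2.resize(s['color'][190:275,280:390],(770,595),interpolation=2))
p=np.array(r.get_state()["tool_pos"]); off=p-H(2.83); off[:2]=0; print(p-H(2.83))
arc([2.83,2.6,2.35,2.1,1.85,1.6,1.4],off=(0,0,-.016))
E
```

```text
[-0.003  -0.0002 -0.0205]
clk 14.07 pos [ 0.6508 -0.0644  0.0453] op 0.118 F [ 2.7 -1.2 -2.3]
 travel [ 0.004  0.019 -0.03 ] rot [-0.0018  0.0008  0.0001]
 travel [ 0.004 -0.014 -0.133] rot [-0.0018  0.0008  0.0001]
 travel [ 0.004 -0.077 -0.232] rot [-0.0018  0.0008  0.0001]
 travel [ 0.003 -0.161 -0.313] rot [-0.0018  0.0008  0.0001]
 travel [ 0.003 -0.263 -0.37 ] rot [-0.0018  0.0008  0.0001]
 travel [ 0.003 -0.376 -0.401] rot [-0.0018  0.0008  0.0001]
 travel [ 0.003 -0.47  -0.404] rot [-0.0018  0.0008  0.0001]
```

View pics/grip.png

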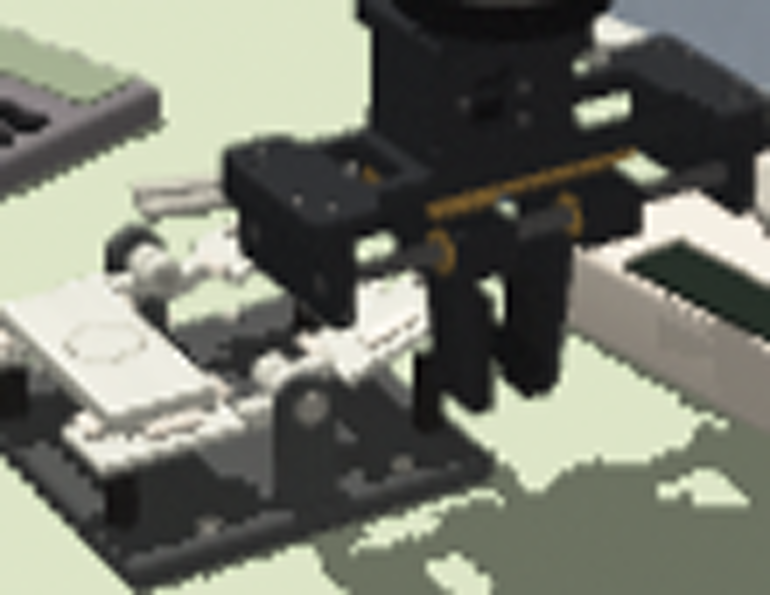

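The jaws straddle the handle at about (500,330) in the crop, and the bar is still lying in the near pocket. I'm checking that the opening has settled on the 12 mm pin.

{"api": "play_rows", "payload": {"commands": [{"delta_rot": [0, 0, 0], "travel": [0, 0.01, 0], "gripper": -0.9}, {"delta_rot": [0, 0, 0], "travel": [0, 0.015, -0.02], "gripper": -0.9}, {"delta_rot": [0, 0, 0], "travel": [0, 0.015, -0.02], "gripper": -0.9}]}}

```text
clock: 14.45
tool_pos: [0.6504, -0.0643, 0.0475]
eef_rot: [0.757, 0.654, -0.005, -0.004]
contact_force: [-2.2, 0.6, -4.0]
opening: 0.119
```

```bash
sed -i 's/^CC=.*/CC=np.array([.5962,.031]); CY=-8.4/' g.py; python3 - <<'E'
from g import *
arc([2.7,2.55,2.4,2.2,2.0,1.8,1.6,1.4,1.2,1.0],off=(0,0,-.0183))
E
```

```text
clk 14.45 pos [ 0.6504 -0.0643  0.0475] op 0.119 F [-2.2  0.6 -4. ]
 travel [ 0.002 -0.006 -0.059] rot [-0.0037  0.0009  0.0001]
 travel [ 0.002 -0.034 -0.123] rot [-0.0037  0.0009  0.0001]
 travel [ 0.002 -0.072 -0.183] rot [-0.0037  0.0009  0.0001]
 travel [ 0.002 -0.135 -0.252] rot [-0.0037  0.0009  0.0001]
 travel [ 0.002 -0.211 -0.308] rot [-0.0037  0.0009  0.0001]
 travel [ 0.002 -0.296 -0.347] rot [-0.0037  0.0009  0.0001]
 travel [ 0.002 -0.387 -0.368] rot [-0.0037  0.0009  0.0001]
 travel [ 0.002 -0.481 -0.371] rot [-0.0037  0.0009  0.0001]
 travel [ 0.002 -0.574 -0.355] rot [-0.0037  0.0009  0.0001]
 travel [ 0.002 -0.661 -0.322] rot [-0.0037  0.0009  0.0001]
```

{"api": "play_rows", "payload": {"commands": [{"delta_rot": [-0.002, 0, 0], "travel": [0, -0.006, -0.06], "gripper": -0.9}, {"delta_rot": [-0.003, 0, 0], "travel": [0, -0.034, -0.123], "gripper": -0.9}, {"delta_rot": [-0.003, 0, 0], "travel": [0, -0.072, -0.183], "gripper": -0.9}, {"delta_rot": [-0.003, 0, 0], "travel": [0, -0.135, -0.252], "gripper": -0.9}, {"delta_rot": [-0.003, 0, 0], "travel": [0, -0.211, -0.308], "gripper": -0.9}, {"delta_rot": [-0.003, 0, 0], "travel": [0, -0.296, -0.347], "gripper": -0.9}, {"delta_rot": [-0.003, 0, 0], "travel": [0, -0.387, -0.368], "gripper": -0.9}, {"delta_rot": [-0.003, 0, 0], "travel": [0, -0.481, -0.371], "gripper": -0.9}, {"delta_rot": [-0.003, 0, 0], "travel": [0, -0.574, -0.355], "gripper": -0.9}, {"delta_rot": [-0.003, 0, 0], "travel": [0, -0.661, -0.322], "gripper": -0.9}, {"delta_rot": [-0.003, 0, 0], "travel": [0, -0.661, -0.322], "gripper": -0.9}], "force": 20}}

```text
clock: 15.82
tool_pos: [0.5595, -0.0503, 0.1002]
eef_rot: [0.757, 0.654, 0.004, 0.006]
contact_force: [4.6, -0.2, -2.0]
opening: 0.127
```

```bash
python3 - <<'E'
from g import *
print(H(1.0))
arc([.8,.6,.45,.3,.15,.05,0.0],off=(0,0,-.0183))
E
```

```text
[ 0.5529 -0.0495  0.1152]
clk 15.82 pos [ 0.5595 -0.0503  0.1002] op 0.127 F [ 4.6 -0.2 -2. ]
 travel [-0.001 -0.125  0.07 ] rot [0.0043 0.0005 0.0001]
 travel [-0.001 -0.194  0.133] rot [0.0043 0.0005 0.0001]
 travel [-0.001 -0.237  0.189] rot [0.0043 0.0005 0.0001]
 travel [-0.001 -0.27   0.251] rot [0.0043 0.0005 0.0001]
 travel [-0.001 -0.295  0.317] rot [0.0043 0.0005 0.0001]
 travel [-0.001 -0.305  0.363] rot [0.0043 0.0005 0.0001]
 travel [-0.001 -0.309  0.386] rot [0.0043 0.0005 0.0001]
```

{"api": "play_rows", "payload": {"commands": [{"delta_rot": [0.004, 0, 0], "travel": [0, -0.081, 0.05], "gripper": -0.9}, {"delta_rot": [0.004, 0, 0], "travel": [0, -0.15, 0.11], "gripper": -0.9}, {"delta_rot": [0.004, 0, 0], "travel": [0, -0.193, 0.167], "gripper": -0.9}, {"delta_rot": [0.004, 0, 0], "travel": [0, -0.226, 0.23], "gripper": -0.9}, {"delta_rot": [0.004, 0, 0], "travel": [0, -0.25, 0.295], "gripper": -0.9}, {"delta_rot": [0.004, 0, 0], "travel": [0, -0.26, 0.34], "gripper": -0.9}, {"delta_rot": [0.004, 0, 0], "travel": [0, -0.265, 0.37], "gripper": -0.9}, {"delta_rot": [0.004, 0, 0], "travel": [0, -0.265, 0.4], "gripper": -0.9}, {"delta_rot": [0.004, 0, 0], "travel": [0, -0.265, 0.4], "gripper": -0.9}]}}

```text
clock: 16.95
tool_pos: [0.5135, -0.0433, 0.0384]
eef_rot: [0.757, 0.654, -0.005, -0.005]
contact_force: [-4.6, 2.4, 0.4]
opening: 0.102
```

```bash
python3 - <<'E'
from g import *
print(H(0.0))
go([(H(0)+[0,0,.0],down(CY))])
s=viewer.snapshot("side"); save('fold',cv2.resize(s['color'][190:275,260:370],(770,595),interpolation=2))
E
```

```text
[ 0.5144 -0.0439  0.06  ]
clk 16.95 pos [ 0.5135 -0.0433  0.0384] op 0.102 F [-4.6  2.4  0.4]
 travel [-0.003  0.004 -0.144] rot [-0.0045  0.0005  0.0004]
```

View pics/fold.png

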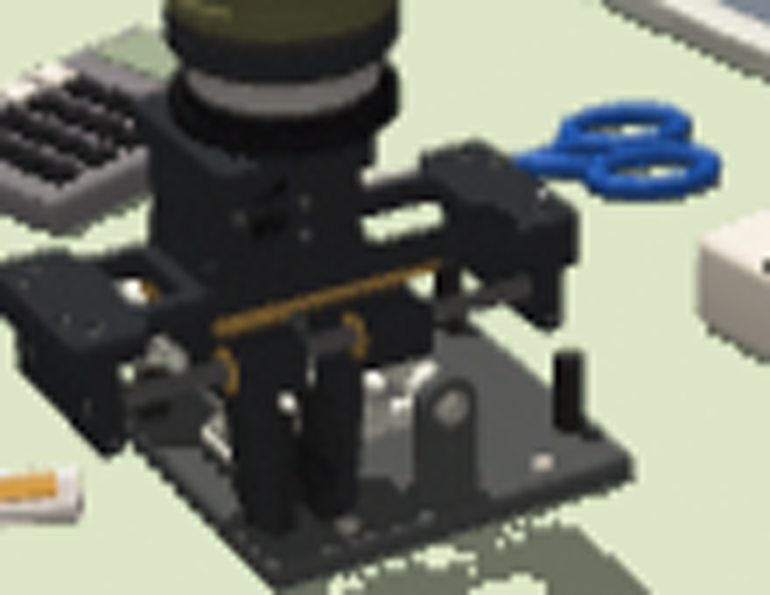

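The far leaf has gone over; the far side of the base is now empty at about (480,390). I'm releasing and backing off to check that it is fully closed.

{"api": "play_rows", "payload": {"commands": [{"delta_rot": [-0.004, 0, 0], "travel": [0, 0, 0.02], "gripper": 0.2}, {"delta_rot": [-0.004, 0, 0], "travel": [0, 0, 0], "gripper": 0.2}, {"delta_rot": [-0.004, 0, 0], "travel": [0, 0, 0], "gripper": 0.2}, {"delta_rot": [-0.004, 0, 0], "travel": [0, 0, 0], "gripper": 0.2}, {"delta_rot": [-0.004, 0, 0], "travel": [0, 0, -0.3], "gripper": 0.2}, {"delta_rot": [-0.004, 0, 0], "travel": [0, 0, -0.6], "gripper": 0.2}, {"delta_rot": [-0.004, 0, 0], "travel": [0, 0, -0.9], "gripper": 0.2}, {"delta_rot": [-0.004, 0, 0], "travel": [0, 0, -0.9], "gripper": 0.2}]}}

```text
clock: 18.0
tool_pos: [0.5186, -0.0445, 0.1753]
eef_rot: [0.757, 0.653, 0.002, 0.004]
contact_force: [0.4, -0.3, -0.1]
opening: 0.604
```

```bash
cat > leaf.py <<'E'
from g import *
def leaf(sg=-1,bar_only=False):
    s=viewer.snapshot("side"); P=pts(s,s['color'].min(2)>60)
    a=np.radians(CY); ex=np.array([np.cos(a),np.sin(a)]);ey=np.array([-ex[1],ex[0]]); c=np.array([.598,.031])
    q=np.c_[(P[:,:2]-c)@ex,(P[:,:2]-c)@ey,P[:,2]]
    w=q[(sg*q[:,0]>.026)&(sg*q[:,0]<.075)&(abs(q[:,1])<.056)&(q[:,2]>.035)&(q[:,2]<.085)]
    for k in range(8):
        A=np.c_[w[:,0]-sg*.045,w[:,1],np.ones(len(w))]; f=np.linalg.lstsq(A,w[:,2],rcond=None)[0]; e=w[:,2]-A@f; w=w[abs(e)<max(.003,1.5*e.std())] if k<7 else w
    print("leaf plane: slope x,y, z at 45:",f,len(w),"std",e.std())
    D=pts(s,s["color"].max(2)<70); q=np.c_[(D[:,:2]-c)@ex,(D[:,:2]-c)@ey,D[:,2]]
    for g in(1,-1):
        w=q[(g*q[:,1]>.077)&(g*q[:,1]<.112)&(q[:,2]>.035)&(q[:,2]<.13)&(abs(q[:,0])<.085)]; print("pin",g,len(w),np.median(w,0) if len(w) else "")
    return s
if __name__=="__main__":
    s=leaf(-1); print(H(0.,True)); u=H(0.,True); u[2]=.165
    go([(u,down(CY)),(H(0,True)-[0,0,.018],down(CY))])
E
python3 leaf.py
```

```text
leaf plane: slope x,y, z at 45: [-0.0361  0.0007  0.0656] 306 std 0.0011904928908720498
pin 1 20 [-0.0755  0.09    0.0494]
pin -1 47 [-0.0751 -0.0997  0.068 ]
[0.5395 0.1263 0.044 ]
clk 18.05 pos [ 0.5172 -0.0443  0.1735] op 0.6 F [ 1.  -0.8 -0.4]
 travel [ 1.147 -0.019  0.054] rot [0.0012 0.0007 0.0001]
 travel [ 1.149 -0.023  0.981] rot [0.0012 0.0007 0.0001]
```

{"api": "play_rows", "payload": {"commands": [{"delta_rot": [0.001, 0, 0], "travel": [0.35, 0, 0], "gripper": 0.6}, {"delta_rot": [0.001, 0, 0], "travel": [0.7, -0.01, 0.05], "gripper": 0.6}, {"delta_rot": [0.001, 0, 0], "travel": [1, -0.02, 0.05], "gripper": 0.6}, {"delta_rot": [0.001, 0, 0], "travel": [1, -0.02, 0.05], "gripper": 0.6}]}}

```text
clock: 18.55
tool_pos: [0.5342, 0.1097, 0.1624]
eef_rot: [0.754, 0.657, -0.002, -0.002]
contact_force: [1.1, -0.7, -0.0]
opening: 0.801
```

{"api": "play_rows", "payload": {"commands": [{"delta_rot": [0, 0, 0], "travel": [0.147, 0, 0], "gripper": 0.6}, {"delta_rot": [0, 0, 0], "travel": [0.147, 0, 0.3], "gripper": 0.6}, {"delta_rot": [0, 0, 0], "travel": [0.147, 0, 0.6], "gripper": 0.6}, {"delta_rot": [0, 0, 0], "travel": [0.147, 0, 0.92], "gripper": 0.6}, {"delta_rot": [0, 0, 0], "travel": [0.147, 0, 0.92], "gripper": 0.6}, {"delta_rot": [0, 0, 0], "travel": [0.147, 0, 0.92], "gripper": 0.6}]}}

```text
clock: 19.3
tool_pos: [0.5384, 0.1251, 0.0271]
eef_rot: [0.757, 0.653, -0.002, 0.0]
contact_force: [-0.5, 0.4, 0.2]
opening: 0.796
```

```bash
python3 - <<'E'
from g import *
go([(H(0,True)-[0,0,.018],down(CY))])
s=viewer.snapshot("side"); save('ng',cv2.resize(s['color'][180:265,250:360],(770,595),interpolation=2))
E
```

```text
clk 19.3 pos [0.5384 0.1251 0.0271] op 0.796 F [-0.5  0.4  0.2]
 travel [0.009 0.006 0.007] rot [-0.0007  0.001  -0.0003]
```

View pics/ng.png

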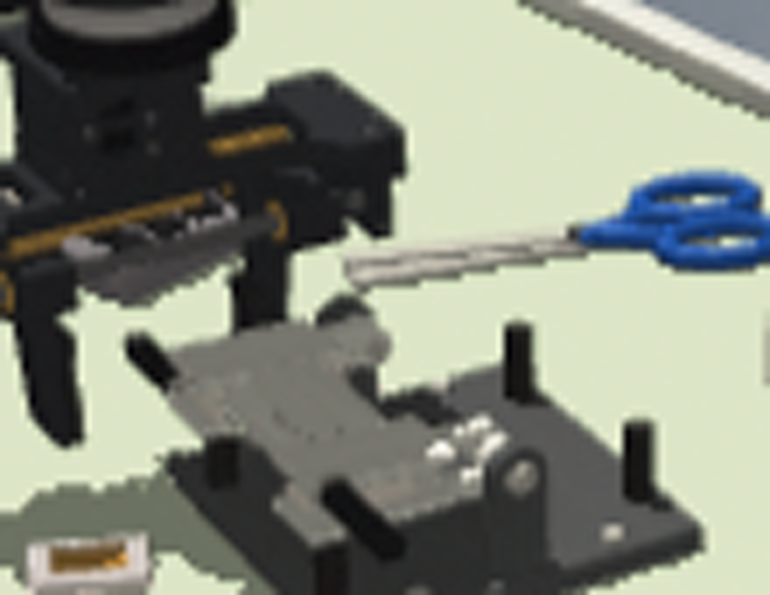

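The far leaf lies folded flat on the near one, both handles are on the near side, and the jaws straddle the near handle at (150,360). I'm gripping it.

{"api": "play_rows", "payload": {"commands": [{"delta_rot": [0, 0, 0], "travel": [0.005, 0, 0], "gripper": -0.9}, {"delta_rot": [0, 0, 0], "travel": [0.005, 0, 0], "gripper": -0.9}, {"delta_rot": [0, 0, 0], "travel": [0.005, 0, 0], "gripper": -0.9}, {"delta_rot": [0, 0, 0], "travel": [0.005, 0, 0], "gripper": -0.9}, {"delta_rot": [0, 0, 0], "travel": [0.005, 0, 0], "gripper": -0.9}, {"delta_rot": [0, 0, 0], "travel": [0.005, 0, 0], "gripper": -0.9}, {"delta_rot": [0, 0, 0], "travel": [0.005, 0, 0], "gripper": -0.9}], "force": 50}}

```text
clock: 20.23
tool_pos: [0.5394, 0.1266, 0.0263]
eef_rot: [0.757, 0.653, -0.001, 0.001]
contact_force: [3.1, -0.3, -3.1]
opening: 0.104
```

```bash
python3 - <<'E'
from g import *
p=H(0,True)+[0,0,-.017]
arc(np.arange(.15,1.6,.15),True,(0,0,-.017),p)
E
```

```text
clk 20.23 pos [0.5395 0.1263 0.027 ] op 0.104 F [ 3.1 -0.3 -3.1]
 travel [-0.    -0.003 -0.07 ] rot [-0.0001  0.0007 -0.0001]
 travel [-0.     0.005 -0.14 ] rot [-0.0001  0.0007 -0.0001]
 travel [-0.     0.023 -0.208] rot [-0.0001  0.0007 -0.0001]
 travel [-0.001  0.051 -0.273] rot [-0.0001  0.0007 -0.0001]
 travel [-0.001  0.089 -0.332] rot [-0.0001  0.0007 -0.0001]
 travel [-0.001  0.135 -0.386] rot [-0.0001  0.0007 -0.0001]
 travel [-0.001  0.188 -0.432] rot [-0.0001  0.0007 -0.0001]
 travel [-0.001  0.248 -0.469] rot [-0.0001  0.0007 -0.0001]
 travel [-0.001  0.312 -0.497] rot [-0.0001  0.0007 -0.0001]
 travel [-0.001  0.38  -0.515] rot [-0.0001  0.0007 -0.0001]
```

{"api": "play_rows", "payload": {"commands": [{"delta_rot": [0, 0, 0], "travel": [0, -0.003, -0.07], "gripper": -0.9}, {"delta_rot": [0, 0, 0], "travel": [0, 0.005, -0.14], "gripper": -0.9}, {"delta_rot": [0, 0, 0], "travel": [0, 0.023, -0.208], "gripper": -0.9}, {"delta_rot": [0, 0, 0], "travel": [0, 0.051, -0.273], "gripper": -0.9}, {"delta_rot": [0, 0, 0], "travel": [0, 0.089, -0.332], "gripper": -0.9}, {"delta_rot": [0, 0, 0], "travel": [0, 0.135, -0.386], "gripper": -0.9}, {"delta_rot": [0, 0, 0], "travel": [0, 0.188, -0.432], "gripper": -0.9}, {"delta_rot": [0, 0, 0], "travel": [0, 0.248, -0.469], "gripper": -0.9}, {"delta_rot": [0, 0, 0], "travel": [0, 0.312, -0.497], "gripper": -0.9}, {"delta_rot": [0, 0, 0], "travel": [0, 0.38, -0.515], "gripper": -0.9}]}}

```text
clock: 21.48
tool_pos: [0.589, 0.1184, 0.1021]
eef_rot: [0.757, 0.654, -0.007, -0.004]
contact_force: [-9.0, -1.0, -11.4]
opening: 0.107
```

```bash
python3 - <<'E'
from g import *
st=r.get_state(); a=np.radians(CY)
d=np.array(st["tool_pos"])-[CC[0],CC[1],.052-.017]; x=d[0]*np.cos(a)+d[1]*np.sin(a); 
# H=-.07(cos,-sin)... angle of (x,z): near handle vec at th: rot by -th of (-.07,-.008)
print("theta est",np.arctan2(d[2],-x)-np.arctan2(-.008,.07),"rad",np.hypot(x,d[2]),"F",st["contact_force"])
p=H(1.5,True)+[0,0,-.017]; print(p, st["tool_pos"])
arc([1.65,1.8,1.95,2.1,2.25,2.4,2.55,2.7,2.85,3.0,3.14],True,(0,0,-.017),p)
s=viewer.snapshot("side"); save('mid',cv2.resize(s['color'][180:265,270:380],(770,595),interpolation=2))
E
```

```text
theta est 1.3957815444668127 rad 0.06999406979997133 F [ -8.9517  -1.0048 -11.3842]
[0.596  0.118  0.1043] [0.589  0.1184 0.1021]
clk 21.48 pos [0.596  0.118  0.1043] op 0.107 F [ -9.   -1.  -11.4]
 travel [-0.     0.07  -0.009] rot [-0.005   0.0018  0.0003]
 travel [-0.     0.14  -0.007] rot [-0.005   0.0018  0.0003]
 travel [-0.     0.21   0.005] rot [-0.005   0.0018  0.0003]
 travel [-0.     0.276  0.028] rot [-0.005   0.0018  0.0003]
 travel [0.    0.339 0.06 ] rot [-0.005   0.0018  0.0003]
 travel [0.    0.396 0.101] rot [-0.005   0.0018  0.0003]
 travel [0.001 0.446 0.15 ] rot [-0.005   0.0018  0.0003]
 travel [0.001 0.489 0.206] rot [-0.005   0.0018  0.0003]
 travel [0.001 0.522 0.268] rot [-0.005   0.0018  0.0003]
 travel [0.001 0.546 0.335] rot [-0.005   0.0018  0.0003]
 travel [0.002 0.559 0.399] rot [-0.005   0.0018  0.0003]
```

View pics/mid.png

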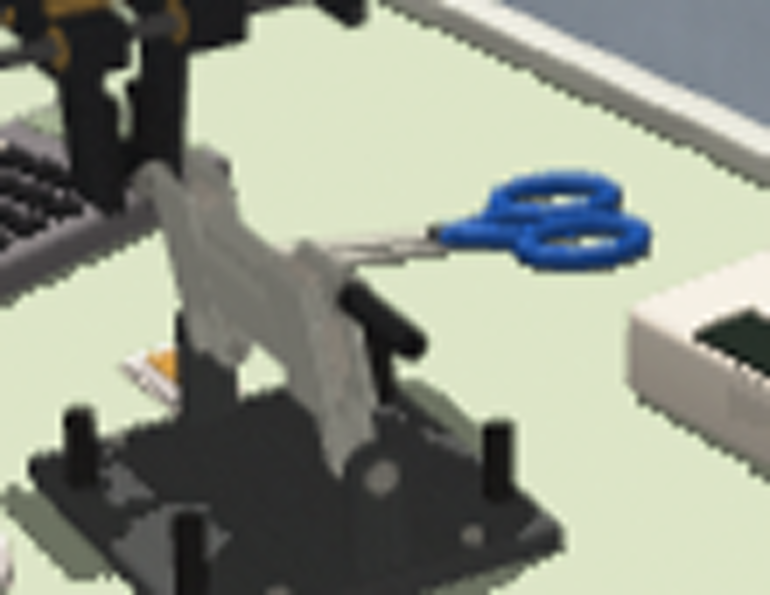

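Both leaves stand together at about 80–90°, with the near handle held at (130,190) and the far leaf carried along. I'm continuing over.

{"api": "play_rows", "payload": {"commands": [{"delta_rot": [-0.004, 0, 0], "travel": [0, 0.08, -0.009], "gripper": -0.9}, {"delta_rot": [-0.004, 0, 0], "travel": [0, 0.15, -0.007], "gripper": -0.9}, {"delta_rot": [-0.004, 0, 0], "travel": [0, 0.22, 0.005], "gripper": -0.9}, {"delta_rot": [-0.004, 0, 0], "travel": [0, 0.286, 0.028], "gripper": -0.9}, {"delta_rot": [-0.004, 0, 0], "travel": [0, 0.349, 0.065], "gripper": -0.9}, {"delta_rot": [-0.004, 0, 0], "travel": [0, 0.406, 0.11], "gripper": -0.9}, {"delta_rot": [-0.004, 0, 0], "travel": [0, 0.456, 0.165], "gripper": -0.9}, {"delta_rot": [-0.004, 0, 0], "travel": [0, 0.496, 0.226], "gripper": -0.9}, {"delta_rot": [-0.004, 0, 0], "travel": [0, 0.527, 0.29], "gripper": -0.9}, {"delta_rot": [-0.004, 0, 0], "travel": [0, 0.55, 0.365], "gripper": -0.9}, {"delta_rot": [-0.004, 0, 0], "travel": [0, 0.559, 0.43], "gripper": -0.9}, {"delta_rot": [-0.004, 0, 0], "travel": [0, 0.559, 0.47], "gripper": -0.9}]}}

```text
clock: 23.02
tool_pos: [0.6778, 0.1049, 0.0356]
eef_rot: [0.757, 0.653, 0.002, 0.005]
contact_force: [-5.4, -2.1, 7.3]
opening: 0.088
```

{"api": "play_rows", "payload": {"commands": [{"delta_rot": [0, 0, 0], "travel": [0, 0, 0.03], "gripper": -0.9}, {"delta_rot": [0, 0, 0], "travel": [0, 0, 0.05], "gripper": -0.9}, {"delta_rot": [0, 0, 0], "travel": [0, 0, 0.05], "gripper": -0.9}]}}

```text
clock: 23.4
tool_pos: [0.6783, 0.1049, 0.0322]
eef_rot: [0.757, 0.653, 0.003, 0.005]
contact_force: [-11.8, -2.4, 27.4]
opening: 0.085
```

```bash
python3 - <<'E'
from leaf import *
s=leaf(1); print(H(3.1416,True),r.get_state()["tool_pos"],r.get_state()["contact_force"])
save('far',cv2.resize(s['color'][180:265,280:390],(770,595),interpolation=2))
E
```

```text
leaf plane: slope x,y, z at 45: [-0.0005 -0.006   0.0633] 299 std 0.0012709850521862175
pin 1 154 [0.0487 0.0859 0.0893]
pin -1 44 [ 0.064  -0.096   0.0493]
[0.678  0.1059 0.06  ] [0.6783 0.1048 0.0322] [-13.5706  -3.3666  27.5091]
```

No more pictures are available, but the depth reading shows the folded pair level (slope about 0, outer face at 63 mm) and the far pin at its flat height. The pin slid down the pads, so I'm regripping it higher.

{"api": "play_rows", "payload": {"commands": [{"delta_rot": [0, 0, 0], "travel": [0, 0, 0.02], "gripper": -0.9}, {"delta_rot": [0, 0, 0], "travel": [0, 0, 0.0], "gripper": -0.3}, {"delta_rot": [0, 0, 0], "travel": [0, 0, -0.05], "gripper": -0.3}, {"delta_rot": [0, 0, 0], "travel": [0, 0, -0.05], "gripper": -0.3}, {"delta_rot": [0, 0, 0], "travel": [0, 0, -0.05], "gripper": -0.3}, {"delta_rot": [0, 0, 0], "travel": [0, 0, -0.05], "gripper": -0.9}, {"delta_rot": [0, 0, 0], "travel": [0, 0, -0.05], "gripper": -0.9}, {"delta_rot": [0, 0, 0], "travel": [0, 0, -0.05], "gripper": -0.9}, {"delta_rot": [0, 0, 0], "travel": [0, 0, -0.05], "gripper": -0.9}], "force": 35}}

```text
clock: 24.58
tool_pos: [0.6782, 0.1062, 0.0326]
eef_rot: [0.757, 0.653, 0.003, 0.005]
contact_force: [2.8, -1.0, -1.8]
opening: 0.093
```

```bash
python3 - <<'E'
from leaf import *
leaf(1)
p=np.array(r.get_state()["tool_pos"]); o=p[2]-.06; print("off",p-H(np.pi,True))
arc(np.arange(3.0,1.5,-.15),True,(0,0,o),H(3.1416,True)+[0,0,o])
arc(np.arange(1.5,-.01,-.15),True,(0,0,o),H(1.65,True)+[0,0,o])
E
```

```text
leaf plane: slope x,y, z at 45: [-0.0084 -0.0001  0.0638] 297 std 0.0012667782848581124
pin 1 171 [0.0487 0.0859 0.0885]
pin -1 44 [ 0.064  -0.0977  0.0488]
off [ 0.0002  0.0003 -0.0274]
clk 24.62 pos [0.678  0.1059 0.0326] op 0.09 F [ 3.6  0.1 -2.9]
 travel [-0.    -0.011 -0.065] rot [0.0036 0.0008 0.    ]
 travel [-0.    -0.034 -0.132] rot [0.0036 0.0008 0.    ]
 travel [-0.    -0.065 -0.195] rot [0.0036 0.0008 0.    ]
 travel [-0.001 -0.106 -0.252] rot [0.0036 0.0008 0.    ]
 travel [-0.001 -0.155 -0.303] rot [0.0036 0.0008 0.    ]
 travel [-0.001 -0.211 -0.346] rot [0.0036 0.0008 0.    ]
 travel [-0.001 -0.273 -0.38 ] rot [0.0036 0.0008 0.    ]
 travel [-0.001 -0.339 -0.404] rot [0.0036 0.0008 0.    ]
 travel [-0.001 -0.408 -0.418] rot [0.0036 0.0008 0.    ]
 travel [-0.001 -0.478 -0.422] rot [0.0036 0.0008 0.    ]
clk 24.62 pos [0.6064 0.1164 0.095 ] op 0.09 F [ 3.6  0.1 -2.9]
 travel [ 0.    -0.07   0.007] rot [0.0036 0.0008 0.    ]
 travel [ 0.    -0.138  0.024] rot [0.0036 0.0008 0.    ]
 travel [ 0.    -0.203  0.051] rot [0.0036 0.0008 0.    ]
 travel [ 0.    -0.263  0.088] rot [0.0036 0.0008 0.    ]
 travel [ 0.    -0.317  0.133] rot [0.0036 0.0008 0.    ]
 travel [ 0.001 -0.364  0.186] rot [0.0036 0.0008 0.    ]
 travel [ 0.001 -0.402  0.245] rot [0.0036 0.0008 0.    ]
 travel [ 0.001 -0.431  0.31 ] rot [0.0036 0.0008 0.    ]
 travel [ 0.001 -0.45   0.377] rot [0.0036 0.0008 0.    ]
 travel [ 0.001 -0.458  0.447] rot [0.0036 0.0008 0.    ]
 travel [ 0.001 -0.456  0.518] rot [0.0036 0.0008 0.    ]
```

{"api": "play_rows", "payload": {"commands": [{"delta_rot": [0.004, 0, 0], "travel": [0, 0, 0], "gripper": -0.3}, {"delta_rot": [0.004, 0, 0], "travel": [0, 0, -0.025], "gripper": -0.3}, {"delta_rot": [0.004, 0, 0], "travel": [0, 0, -0.055], "gripper": -0.3}, {"delta_rot": [0.004, 0, 0], "travel": [0, 0, -0.055], "gripper": -0.9}, {"delta_rot": [0.004, 0, 0], "travel": [0, 0, -0.055], "gripper": -0.9}, {"delta_rot": [0.004, 0, 0], "travel": [0, 0, -0.055], "gripper": -0.9}, {"delta_rot": [0.004, 0, 0], "travel": [0, 0, -0.055], "gripper": -0.9}]}}

```text
clock: 25.5
tool_pos: [0.6779, 0.1064, 0.0412]
eef_rot: [0.757, 0.654, -0.001, 0.0]
contact_force: [1.1, -0.3, 1.0]
opening: 0.116
```

{"api": "play_rows", "payload": {"commands": [{"delta_rot": [0, 0, 0], "travel": [0, -0.011, -0.065], "gripper": -0.9}, {"delta_rot": [0, 0, 0], "travel": [0, -0.034, -0.132], "gripper": -0.9}, {"delta_rot": [0, 0, 0], "travel": [0, -0.065, -0.195], "gripper": -0.9}, {"delta_rot": [0, 0, 0], "travel": [0, -0.106, -0.252], "gripper": -0.9}]}}

```text
clock: 26.0
tool_pos: [0.6591, 0.1092, 0.0784]
eef_rot: [0.757, 0.654, -0.004, -0.002]
contact_force: [-3.1, 1.7, -11.4]
opening: 0.104
```

```bash
python3 - <<'E'
from leaf import *
print(H(2.54,True)); go([])
leaf(1)
E
```

```text
[0.6614 0.1083 0.0982]
clk 26.0 pos [0.6591 0.1092 0.0784] op 0.104 F [ -3.1   1.7 -11.4]
leaf plane: slope x,y, z at 45: [-0.1624  0.0027  0.0558] 94 std 0.0015790099783779454
pin 1 122 [0.045  0.0807 0.1111]
pin -1 46 [ 0.0647 -0.0984  0.0487]
```

{"api": "play_rows", "payload": {"commands": [{"delta_rot": [0, 0, 0], "travel": [0, -0.049, -0.051], "gripper": -0.9}, {"delta_rot": [0, 0, 0], "travel": [0, -0.105, -0.094], "gripper": -0.9}, {"delta_rot": [0, 0, 0], "travel": [0, -0.167, -0.128], "gripper": -0.9}, {"delta_rot": [0, 0, 0], "travel": [0, -0.233, -0.152], "gripper": -0.9}, {"delta_rot": [0, 0, 0], "travel": [0, -0.302, -0.166], "gripper": -0.9}, {"delta_rot": [0, 0, 0], "travel": [0, -0.372, -0.17], "gripper": -0.9}]}}

```text
clock: 26.8
tool_pos: [0.6064, 0.1171, 0.1022]
eef_rot: [0.757, 0.654, -0.002, 0.0]
contact_force: [7.2, 1.3, -38.8]
opening: 0.111
```

{"api": "play_rows", "payload": {"commands": [{"delta_rot": [0, 0, 0], "travel": [0, -0.07, 0.007], "gripper": -0.9}, {"delta_rot": [0, 0, 0], "travel": [0, -0.138, 0.024], "gripper": -0.9}, {"delta_rot": [0, 0, 0], "travel": [0, -0.203, 0.051], "gripper": -0.9}, {"delta_rot": [0, 0, 0], "travel": [0, -0.263, 0.088], "gripper": -0.9}, {"delta_rot": [0, 0, 0], "travel": [0, -0.317, 0.133], "gripper": -0.9}, {"delta_rot": [0, 0, 0], "travel": [0, -0.364, 0.186], "gripper": -0.9}, {"delta_rot": [0, 0, 0], "travel": [0, -0.402, 0.245], "gripper": -0.9}, {"delta_rot": [0, 0, 0], "travel": [0, -0.431, 0.31], "gripper": -0.9}, {"delta_rot": [0, 0, 0], "travel": [0, -0.45, 0.377], "gripper": -0.9}, {"delta_rot": [0, 0, 0], "travel": [0, -0.458, 0.447], "gripper": -0.9}, {"delta_rot": [0, 0, 0], "travel": [0, -0.456, 0.518], "gripper": -0.9}, {"delta_rot": [0, 0, 0], "travel": [0, -0.456, 0.53], "gripper": -0.9}]}}

```text
clock: 28.3
tool_pos: [0.539, 0.1277, 0.0244]
eef_rot: [0.757, 0.654, -0.001, -0.0]
contact_force: [3.1, 3.0, 4.4]
opening: 0.095
```

```bash
python3 - <<'E'
from leaf import *
print(H(0,True)); go([]); leaf(-1); leaf(1)
E
```

```text
[0.5395 0.1263 0.044 ]
clk 28.3 pos [0.539  0.1277 0.0244] op 0.095 F [3.1 3.  4.4]
leaf plane: slope x,y, z at 45: [-0.102  -0.005   0.0522] 278 std 0.001235232578480759
pin 1 164 [-0.0596  0.0852  0.0773]
pin -1 37 [ 0.064  -0.0958  0.0481]
leaf plane: slope x,y, z at 45: [-0.0217  0.0109  0.0576] 218 std 0.001081982068146331
pin 1 165 [-0.0602  0.0848  0.078 ]
pin -1 37 [ 0.0637 -0.0962  0.0483]
```

The bar sits flat in the far pocket (top at 57.6 mm). The near leaf is still about 0.1 rad up, so I'm pressing it further down.

{"api": "play_rows", "payload": {"commands": [{"delta_rot": [0, 0, 0], "travel": [0, 0, 0.04], "gripper": -0.9}, {"delta_rot": [0, 0, 0], "travel": [0, 0, 0.07], "gripper": -0.9}, {"delta_rot": [0, 0, 0], "travel": [0, 0, 0.07], "gripper": -0.9}, {"delta_rot": [0, 0, 0], "travel": [0, 0, 0.04], "gripper": -0.9}, {"delta_rot": [0, 0, 0], "travel": [0, 0, 0.04], "gripper": 0.2}, {"delta_rot": [0, 0, 0], "travel": [0, 0, 0.03], "gripper": 0.2}, {"delta_rot": [0, 0, 0], "travel": [0, 0, 0.03], "gripper": 0.2}, {"delta_rot": [0, 0, 0], "travel": [0, 0, -0.3], "gripper": 0.2}, {"delta_rot": [0, 0, 0], "travel": [0, 0, -0.7], "gripper": 0.2}, {"delta_rot": [0, 0, 0], "travel": [0, 0, -1], "gripper": 0.2}, {"delta_rot": [0, 0, 0], "travel": [0, 0, -1], "gripper": 0.2}], "force": 45}}

```text
clock: 29.78
tool_pos: [0.5407, 0.1272, 0.1781]
eef_rot: [0.757, 0.653, 0.001, 0.001]
contact_force: [-0.0, 0.4, -0.6]
opening: 0.601
```

```bash
python3 - <<'E'
from leaf import *
import chk
go([]); leaf(-1); leaf(1)
chk.chk(.045,(.045,.065))
print("truth hinge centre used:",CC)
E
```

```text
clk 29.77 pos [0.5407 0.1272 0.1781] op 0.601 F [-0.   0.4 -0.6]
leaf plane: slope x,y, z at 45: [-0.0412 -0.0001  0.0495] 304 std 0.0013042807991741285
pin 1 15 [-0.0756  0.0892  0.0519]
pin -1 34 [ 0.0644 -0.0961  0.0478]
leaf plane: slope x,y, z at 45: [-0.0389  0.0216  0.0574] 209 std 0.0012876501611856855
pin 1 14 [-0.076   0.089   0.0517]
pin -1 37 [ 0.0635 -0.0973  0.049 ]
plane [-0.0056  0.0154  0.0579] 228 std 0.0018446674007325263
ext [-0.0235  0.02  ] [-0.0519  0.0454]
truth hinge centre used: [0.5962 0.031 ]
```

```bash
python3 -c "
from g import *
print(r.finish_job()); go([])"
```

```text
the job is handed in; nothing more can be done
None
the job is handed in; nothing more can be done
```

The long bar is turned over: it lies reverse face up in the far pocket, with the cradle left open. I handed the job in at about 30 s of the 66 s allowed; no verdict is reported.

**What I did:** I took the long bar off the right-hand easel and laid it medallion up in the near pocket. I then folded the far leaf over it by its handle, swung both leaves to the far side, and folded the near leaf back.

**Last checks (side-camera depth, gripper clear of everything):**

| Check | Reading | Limit |
|---|---|---|
| Near leaf angle | about 0.03–0.04 rad | below 0.15 rad |
| Far handle height | 48–49 mm, about the same as the near handle when flat (49 mm) | – |
| Bar top height | 58 mm, same as when it lay seated in the near pocket | – |
| Bar tilt | about 0.015–0.02 rad lengthwise (up to 0.04 rad in a coarser fit) | 0.16 rad |

- **Not checked by eye:** the 12-picture limit ran out before the bar reached the far side. The final state, including which face is up, therefore rests on depth measurements and the sequence of moves.
- **Disagreement:** the measured bar outline mixes with the pocket rails and suggests a sideways offset of 2–3 mm. A seated bar has only 1.2–2.7 mm of clearance, so I take it to be within the 4 mm limit.
- **Along the way:** the near handle slid in the jaws during the swing, so I gripped it again twice. The near leaf first stopped about 0.1 rad up and was pressed down further. The force reading peaked at about 39 N while I folded the near leaf back.
- **Other objects:** I did not measure the short bar or the other things on the counter at the end, and I saw no contact with them.

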